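Reload the copper-flower forming station

TASK

Lift the finished, cupped copper flowers off the forming station and stand them upright in the grey tray, then put every flat flower blank from the bench onto an arbor of its own, turning it until its keyway finds the key and it drops fully home on the shoulder. When all that is done, throw the switch lever fully over to start the station. The copper is soft: handle it gently, never squeezing or pressing it with more than about 25 N, and leave everything else on the bench where it is.

Things in the scene. Friction and masses are not known exactly. Their poses are not given: they have to be found in the camera images.
- blank1: flat copper flower blank, 0.15-0.3 kg, 60 mm tall, 80 across. Collar radius 22, z 0-26 mm, with blind bore (radius 11.5, 26 deep, open below) and 9.5 wide keyway slit in its +x side. Five flat petals at z 0-3 and a gap for the sixth on +x, by the keyway. Round grip button radius 18, z 29-54, domed to 60. Origin: centre of underside, z up. On the bench at first; may be absent (None).
- blank2: flat copper flower blank, 0.15-0.3 kg, 60 mm tall, 80 across. Collar radius 22, z 0-26 mm, with blind bore (radius 11.5, 26 deep, open below) and 9.5 wide keyway slit in its +x side. Five flat petals at z 0-3 and a gap for the sixth on +x, by the keyway. Round grip button radius 18, z 29-54, domed to 60. Origin: centre of underside, z up. On the bench at first; may be absent (None).
- blank3: flat copper flower blank, 0.15-0.3 kg, 60 mm tall, 80 across. Collar radius 22, z 0-26 mm, with blind bore (radius 11.5, 26 deep, open below) and 9.5 wide keyway slit in its +x side. Five flat petals at z 0-3 and a gap for the sixth on +x, by the keyway. Round grip button radius 18, z 29-54, domed to 60. Origin: centre of underside, z up. On the bench at first; may be absent (None).
- blank4: flat copper flower blank, 0.15-0.3 kg, 60 mm tall, 80 across. Collar radius 22, z 0-26 mm, with blind bore (radius 11.5, 26 deep, open below) and 9.5 wide keyway slit in its +x side. Five flat petals at z 0-3 and a gap for the sixth on +x, by the keyway. Round grip button radius 18, z 29-54, domed to 60. Origin: centre of underside, z up. On the bench at first; may be absent (None).
- cupped1: finished copper flower: the same collar, bore, keyway on +x and button (radius 18, z 29-54 mm) as a blank, 60 mm tall, but its five petals curl up outwards to about z 17 mm. Seated on an arbor at the start. Origin: centre of underside, z up. May be absent (None).
- cupped2: finished copper flower: the same collar, bore, keyway on +x and button (radius 18, z 29-54 mm) as a blank, 60 mm tall, but its five petals curl up outwards to about z 17 mm. Seated on an arbor at the start. Origin: centre of underside, z up. May be absent (None).
- cupped3: finished copper flower: the same collar, bore, keyway on +x and button (radius 18, z 29-54 mm) as a blank, 60 mm tall, but its five petals curl up outwards to about z 17 mm. Seated on an arbor at the start. Origin: centre of underside, z up. May be absent (None).
- arbor1: fixed steel arbor on the station. Origin: centre of underside, 20 mm over the bench; x points the way its key faces (each its own). Shoulder radius 26, z 0-15 mm: a flower fully home rests on it. Shaft radius 10 up to z 38, tapered over the last 4. Key 6.5 wide on +x, out to radius 19, z 15-28: a flower whose x is not along the arbor's x stops on the key, 13 mm high. Holds one flower.
- arbor2: fixed steel arbor on the station. Origin: centre of underside, 20 mm over the bench; x points the way its key faces (each its own). Shoulder radius 26, z 0-15 mm: a flower fully home rests on it. Shaft radius 10 up to z 38, tapered over the last 4. Key 6.5 wide on +x, out to radius 19, z 15-28: a flower whose x is not along the arbor's x stops on the key, 13 mm high. Holds one flower.
- arbor3: fixed steel arbor on the station. Origin: centre of underside, 20 mm over the bench; x points the way its key faces (each its own). Shoulder radius 26, z 0-15 mm: a flower fully home rests on it. Shaft radius 10 up to z 38, tapered over the last 4. Key 6.5 wide on +x, out to radius 19, z 15-28: a flower whose x is not along the arbor's x stops on the key, 13 mm high. Holds one flower.
- arbor4: fixed steel arbor on the station. Origin: centre of underside, 20 mm over the bench; x points the way its key faces (each its own). Shoulder radius 26, z 0-15 mm: a flower fully home rests on it. Shaft radius 10 up to z 38, tapered over the last 4. Key 6.5 wide on +x, out to radius 19, z 15-28: a flower whose x is not along the arbor's x stops on the key, 13 mm high. Holds one flower.
- station: the fixed grey station plate, 250 x 250 x 20 mm, that carries the four arbors, 120 mm apart in a square. Origin: centre of the underside.
- tray: grey plastic tray, open on top, heavy, 130 mm (x) by 280 mm (y), 30 mm high, walls and floor about 4 mm. Origin: centre of the underside.
- switch (a joint): angle of the switch lever: 0 leaning towards the robot side (its base's -x), 1.0 fully over to the base's +x side; it stays where it is left.
- switch_tip (a point): tip of the black switch lever, on its small grey base at the right of the station; the lever is 70 mm long with a ball of radius 13 mm as its tip; its pivot is 22 mm above the bench and well under 2 N at the tip moves it.
- switch_base: fixed base of the switch lever, 70 (x) x 50 x 25 mm. Origin: centre of its underside; the lever tips over from its -x to its +x side.
- rods: bundle of copper rods, 0.5 m long; leave alone
- butterflies: small pile of copper butterflies; leave alone
- phone: black phone; leave alone
- mallet: hammer; leave alone
- tape: roll of paper tape, 90 mm across; leave alone
- jar: amber glass jar, 80 mm tall; leave alone
- brush: hand brush; leave alone
There are look-alikes about, which are no part of the job. Leave any blue, purple or red look-alike of the cupped3 alone.

How it is judged:
By the outcome, as a careful person would: the job done as asked, in the order asked, and still so for the second after the job is handed in, with the robot touching nothing.
Of blank1, blank2, blank3, blank4 only 3 to 4 are there at a start; the rules pass over those that are not, and their reading is None.
Of cupped1, cupped2, cupped3 only 2 to 3 are there at a start; the rules pass over those that are not, and their reading is None.
At some moment in a run one of blank1, blank2, blank3, blank4 may be knocked a few centimetres aside while the robot is not near it.
It also fails if it takes over 210 s, if anything falls off the work surface, if the arm or the gripper's body presses on something with over 40 N, if the wrist force passes 120 N, or if a joint passes its speed limit or range.

ROBOT

A 7-joint arm with a two-finger parallel gripper is mounted at the origin on the work surface. World frame = base frame: x ahead of the robot, y to its left, z up, the work surface at z = 0. Lengths are in mm, angles in rad, forces in N, time in s.
With the tool pointing down it reaches from about 400 to 875 mm from the base axis. Payload 4.4 kg.
Tool frame: the origin (TCP) lies on the centre line of the jaws, within the pads' length; the fingertips stand 19 mm ahead of it and the grasp point (between the pads) is the TCP; z points along the fingers, y is the line along which they close (so a half turn about z gives the same grasp; the last joint's range is limited). The gripper opens to 85 mm and grips with 20 to 120 N. Pads are 22 mm wide; open, the fingers measure 114 mm over their backs; the gripper's body (76 mm by 85 mm) begins 54 mm behind the grasp point. The pads swing forward as they close: fully open they stand 13 mm farther back than shut.
Start: joints at [-1.216, 0.628, 0.038, 1.517, -0.027, 0.996, -0.02], TCP at [265.498, 593.32, 250.313] pointing down, gripper open.
Joint ranges: [-3.06, 3.06], [-0.37, 2.12], [-1.25, 1.32], [0.18, 2.47], [-1.1, 4.24], [0.23, 1.98], [-2.94, 2.94]. Speed limits (rad/s): [2.57, 2.57, 3.14, 3.14, 3.14, 3.14, 3.14].

INTERFACE

Orientations are given as [roll, pitch, yaw] about the fixed x, y, z axes, in that order (R = Rz(yaw) Ry(pitch) Rx(roll)).
In Python, from cell import ctrl, viewer, silhouettes gives the robot as it stands.
- The arm moves only by the shell command python3 -m creep 'ROWS'. ROWS is JSON, a list of rows, each an object with "jaw": the gripper command: -1 is shut, 1 is fully open, values between are in proportion; "xyz": the shift along the tool's x, y, z in mm, a list of three; "angular": the turn, a rotation vector about the tool's x, y, z in rad, a list of three. In form: [{"jaw": jaw, "xyz": [tx, ty, tz], "angular": [rx, ry, rz]}, ...]. A call has 1 to 12 rows; each row is the pose to reach, as a shift and turn from the pose commanded when the call began, along the tool's axes at that moment; what a row does not reach only later rows make up. A row lasts 1/8 s, in which the tool goes at most 62.5 mm and 10.7 degrees, less where a joint would pass 70% of its speed; a pose out of reach is approached as far as the arm can. A call with a gripper value outside its range is refused whole. The fingers move at their own pace and stop on an object; the grip force is fixed at half the most. Time passes only in rows, so rows that repeat a pose let the fingers close. It gives the time, the measured TCP pose, the force, the opening and the grip force at its end, in the units of the state.
- ctrl.read_state(): the state, without advancing time (a new reading comes with each control period).
- viewer.get_image(name): name is "scene" or "top"; returns (picture, depth): 420x560x3 uint8, red, green, blue; 420x560 float32, mm along the optical axis (not along the pixel's ray), 0 where there is no reading.
- viewer.camera_model(name): a dict with "fx", "fy", "cx", "cy" (pixels), "dist" ([k1, k2, p1, p2, k3] as OpenCV has them; the pictures are not rectified), "T" (4x4, takes a point from camera to world coordinates). Camera axes: x right, y down, z forward; pixel columns grow to the right and rows downward; lengths in mm; the calibration is good to about 2 mm. A picture is of the moment at which its call begins. camera_model takes no time and is no camera call.
- ctrl.finish_job(): hands the job in; it is judged then, once.
Trained networks look in the newest picture that a camera, given by its name, has taken for a name from the list of things; names that differ only in an ending like _2 or _b are one class to them, and where a whole thing is asked for, a point or a joint stands for the part that bears it (a point fixed in the world has none). Each returns a list of dicts, best first, with "score" (0 to 1); they miss things now and then, are a little off and sometimes report something else, mostly with a low value. They report only what shows in the picture. A call takes as long as a camera call. They do not tell look-alikes from the thing itself.
- silhouettes(camera, target): "pixels" (420x560 bool, what is visible of it) and "xy" ([column, row] in pixels, amid what is visible of it).
The state is a dict: "clock": time; "qpos": joint angles; "qd": joint speeds; "tau": joint torques, N m; "eef_pos": TCP position; "tool_rot": TCP orientation; "force": force on the tool from outside, world axes, zero at the start; "torque": the same for the moment, N m; "width": finger opening in mm; "gripper_force": force on a finger pad.
Only numpy, scipy, OpenCV 4.12 (cv2) and the standard library are available. Lean on these libraries where they do the work, as an engineer would, in place of code of your own. Each camera call takes 0.05 s, during which the arm holds its last target. There are 200 camera calls.

## Working session

There is one attempt and no reset: what is moved stays moved. The work goes in short steps, Python scripts to look and compute and a shell command to move; the robot and the scene stay as the last step left them, time stands still between calls to the robot, and variables do not carry over. Pictures are saved under pics/ and viewed, at most 14 in all, crops included, and the job is handed in when it is done.

```bash
ls; mkdir -p pics; python3 - <<'E'
from cell import ctrl, viewer, silhouettes
import cv2
s=ctrl.read_state(); print({k:s[k] for k in ['clock','eef_pos','tool_rot','force','width','qpos']})
for n in ['scene','top']:
    im,d=viewer.get_image(n); cv2.imwrite(f'pics/{n}0.png',im[:,:,::-1]); m=viewer.camera_model(n); print(n,m)
E
```

```text
pics
{'clock': 0.0, 'eef_pos': array([265.24784782, 592.7622593 , 249.3755896 ]), 'tool_rot': array([-3.13967561e+00,  6.63404634e-06,  2.72079990e+00]), 'force': array([ 0.5870054 ,  0.02908275, -0.11330252]), 'width': 85.32357748190093, 'qpos': array([-1.21577348,  0.629354  ,  0.03841778,  1.51839275, -0.02700633,
        0.99628011, -0.01998546])}
scene {'fx': 420.2433530106029, 'fy': 420.2433530106029, 'cx': 285.4327717426814, 'cy': 212.01769631849317, 'dist': array([-0.07423026,  0.        ,  0.        ,  0.        ,  0.        ]), 'T': array([[-3.88197992e-01,  7.96789178e-01, -4.63065141e-01,
         1.00842138e+03],
       [ 9.21574949e-01,  3.34875357e-01, -1.96362189e-01,
         2.55181545e+02],
       [-1.39016272e-03, -5.02976641e-01, -8.64298887e-01,
         9.79471040e+02],
       [ 0.00000000e+00,  0.00000000e+00,  0.00000000e+00,
         1.00000000e+00]])}
top {'fx': 447.07487819419725, 'fy': 447.07487819419725, 'cx': 272.38067377179203, 'cy': 216.0507813939148, 'dist': array([-0.07718916,  0.        ,  0.        ,  0.        ,  0.        ]), 'T': array([[-2.73090880e-03, -9.76456329e-01,  2.15697891e-01,
         2.02528908e+02],
       [-9.99996230e-01,  2.60500109e-03, -8.68013593e-04,
         4.51757648e+01],
       [ 2.85684124e-04, -2.15699448e-01, -9.76459762e-01,
         1.49008597e+03],
       [ 0.00000000e+00,  0.00000000e+00,  0.00000000e+00,
         1.00000000e+00]])}
```

View pics/scene0.png

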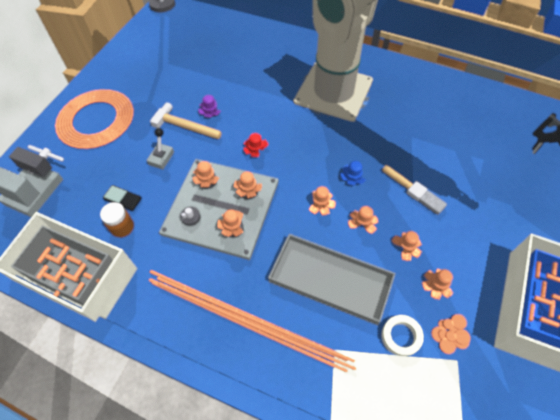

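View pics/top0.png

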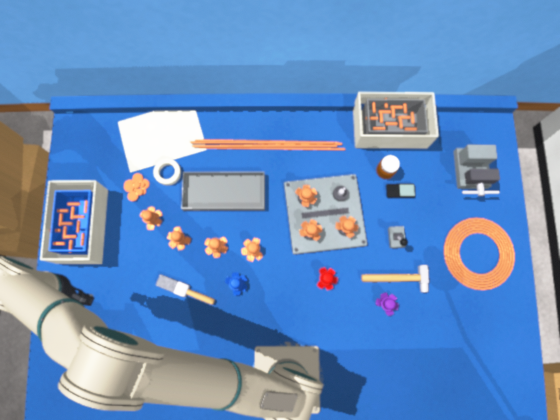

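The top picture shows four blanks at (151,217), (178,237), (216,246) and (252,248). Three cupped flowers sit at (306,195), (312,230) and (347,226), with a free arbor at (342,192). The tray is at (224,190) and the switch at (399,238). The red (327,278), blue (237,283) and purple (387,303) flowers are look-alikes, so I'll leave them alone.

```bash
cat > h.py <<'E'
from cell import ctrl, viewer, silhouettes
import numpy as np, cv2
def cloud(cam):
    im,d=viewer.get_image(cam); m=viewer.camera_model(cam)
    K=np.array([[m['fx'],0,m['cx']],[0,m['fy'],m['cy']],[0,0,1]])
    v,u=np.mgrid[:420,:560]
    n=cv2.undistortPoints(np.stack([u,v],-1).reshape(-1,1,2).astype(float),K,m['dist']).reshape(420,560,2)
    P=np.dstack([n,np.ones((420,560))])*d[...,None]
    W=P@m['T'][:3,:3].T+m['T'][:3,3]; W[d<=0]=np.nan
    return im,W
def orange(im):
    h=cv2.cvtColor(im,cv2.COLOR_RGB2HSV); return (h[...,0]>4)&(h[...,0]<20)&(h[...,1]>90)&(h[...,2]>90)
def flower(cs,x,y,z0):
    """cs: list of (im,W). refine centre from dome, yaw from petals. z0: origin height"""
    c=np.array([x,y],float)
    im,W=cs[0]
    for _ in range(4):
        r=np.hypot(W[...,0]-c[0],W[...,1]-c[1])
        s=(r<22)&(W[...,2]>z0+50)&(W[...,2]<z0+70)&orange(im)
        if s.sum()>5: c=np.array([(W[s][:,0].min()+W[s][:,0].max())/2,(W[s][:,1].min()+W[s][:,1].max())/2])*.5+W[s][:,:2].mean(0)*.5
    A=[];Z=W[s][:,2].max() if s.any() else np.nan
    for im,W in cs:
        d=W[...,:2]-c; r=np.hypot(d[...,0],d[...,1])
        k=(r>29)&(r<45)&orange(im)&(W[...,2]<z0+24)&(W[...,2]>z0-8)
        A.append(np.arctan2(d[...,1],d[...,0])[k])
    a=np.concatenate(A)
    ph=np.angle(np.exp(6j*a).sum())/6
    cnt=[(np.abs((a-ph-i*np.pi/3+np.pi)%(2*np.pi)-np.pi)<np.pi/9).sum() for i in range(6)]
    i=int(np.argmin(cnt)); yaw=(ph+i*np.pi/3+np.pi)%(2*np.pi)-np.pi
    return c.round(1),round(float(Z),1),round(np.degrees(yaw),1),cnt,round(float(abs(np.exp(6j*a).mean())),2)
E
cat > look.py <<'E'
from h import *
cs=[cloud('top'),cloud('scene')]
W=cs[0][1]
for n in ['blank1','cupped1','arbor1','tray','switch_tip','switch_base','station']:
    for r in silhouettes('top',n):
        c,ro=map(int,r['xy']); p=W[r['pixels']]; p=p[~np.isnan(p[:,0])]
        if r['score']<.25: continue
        print(n,round(r['score'],2),(c,ro),r['pixels'].sum(),'mid',((p[:,:2].min(0)+p[:,:2].max(0))/2).round(),'ext',np.ptp(p,axis=0).round(),'zmax',p[:,2].max().round())
        if n in('blank1','cupped1'):
            t=p[p[:,2]>p[:,2].max()-8].mean(0)
            print('   ',*flower(cs,t[0],t[1],0 if n=='blank1' and p[:,2].max()<75 else 35))
E
python3 look.py
```

```text
blank1 0.84 (150, 214) 278 mid [527. 463.] ext [75. 72. 71.] zmax 65.0
    [523.3 459.2] 64.5 124.1 [np.int64(45), np.int64(40), np.int64(0), np.int64(4), np.int64(24), np.int64(46)] 0.35
blank1 0.78 (253, 252) 282 mid [416. 112.] ext [71. 61. 72.] zmax 65.0
    [416.1 109.8] 64.8 -79.5 [np.int64(35), np.int64(30), np.int64(7), np.int64(7), np.int64(11), np.int64(0)] 0.29
blank1 0.64 (216, 245) 274 mid [425. 234.] ext [62. 68. 72.] zmax 65.0
    [429.3 234. ] 65.0 5.4 [np.int64(0), np.int64(39), np.int64(23), np.int64(12), np.int64(30), np.int64(32)] 0.37
blank1 0.63 (176, 237) 311 mid [457. 364.] ext [71. 78. 75.] zmax 68.0
    [456.1 360. ] 67.9 -46.5 [np.int64(39), np.int64(19), np.int64(16), np.int64(9), np.int64(32), np.int64(0)] 0.38
cupped1 0.89 (325, 280) 265 mid [ 319. -135.] ext [65. 61. 71.] zmax 67.0
    [ 319.2 -132.3] nan 0.0 [np.int64(0), np.int64(0), np.int64(0), np.int64(0), np.int64(0), np.int64(0)] nan
cupped1 0.65 (234, 283) 336 mid [305. 166.] ext [73. 71. 75.] zmax 65.0
    [304.5 164.5] nan 0.0 [np.int64(0), np.int64(0), np.int64(0), np.int64(0), np.int64(0), n
[... 721 characters left out ...]
nt64(22), np.int64(0), np.int64(14), np.int64(44)] 0.34
arbor1 0.46 (342, 191) 202 mid [ 604. -187.] ext [55. 52. 49.] zmax 64.0
tray 0.72 (349, 225) 299 mid [ 486. -199.] ext [68. 71. 84.] zmax 101.0
tray 0.63 (223, 190) 3207 mid [622. 215.] ext [150. 286.  48.] zmax 38.0
switch_tip 0.43 (403, 241) 41 mid [ 434. -371.] ext [31. 20. 54.] zmax 102.0
switch_base 0.76 (393, 240) 352 mid [ 454. -372.] ext [ 75.  50. 107.] zmax 102.0
station 0.91 (323, 215) 4000 mid [ 541. -134.] ext [281. 270.  60.] zmax 56.0h.py:30: RuntimeWarning: Mean of empty slice.
  return c.round(1),round(float(Z),1),round(np.degrees(yaw),1),cnt,round(float(abs(np.exp(6j*a).mean())),2)
  ret = ret.dtype.type(ret / rcount)
```

```bash
cat >> h.py <<'E'
def rect(cam,im,x,y,z,half=55,N=266):
    """top-down view of plane z around x,y; up=+x, left=+y"""
    m=viewer.camera_model(cam); K=np.array([[m['fx'],0,m['cx']],[0,m['fy'],m['cy']],[0,0,1]])
    r,c=np.mgrid[:N,:N]; s=2*half/N
    W=np.stack([x+half-(r+.5)*s,y+half-(c+.5)*s,np.full(r.shape,float(z))],-1).reshape(-1,3)
    Ti=np.linalg.inv(m['T'])
    p,_=cv2.projectPoints(W,cv2.Rodrigues(Ti[:3,:3])[0],Ti[:3,3],K,m['dist'])
    p=p.reshape(N,N,2).astype(np.float32)
    return cv2.remap(im,p[...,0],p[...,1],cv2.INTER_CUBIC)
E
cat > tiles.py <<'E'
from h import *
ims={n:viewer.get_image(n)[0] for n in('top','scene')}
L=[(523,459,3),(456,360,3),(429,234,3),(416,110,3),(588.6,-66.3,45),(469.6,-79.7,45),(482.3,-199.4,45),(601.3,-186,48)]
T=[rect(n,ims[n],*l) for l in L for n in('top','scene')]
T=[cv2.resize(t,(200,200)) for t in T]
for i,t in enumerate(T): cv2.putText(t,str(i//2),(5,20),0,.6,(255,255,255),1)
a=np.vstack([np.hstack(T[i:i+4]) for i in(0,4)]); b=np.vstack([np.hstack(T[i:i+4]) for i in(8,12)])
cv2.imwrite('pics/t1.png',a[...,::-1]); cv2.imwrite('pics/t2.png',b[...,::-1])
E
python3 tiles.py
```

```text
(no output)
```

View pics/t1.png

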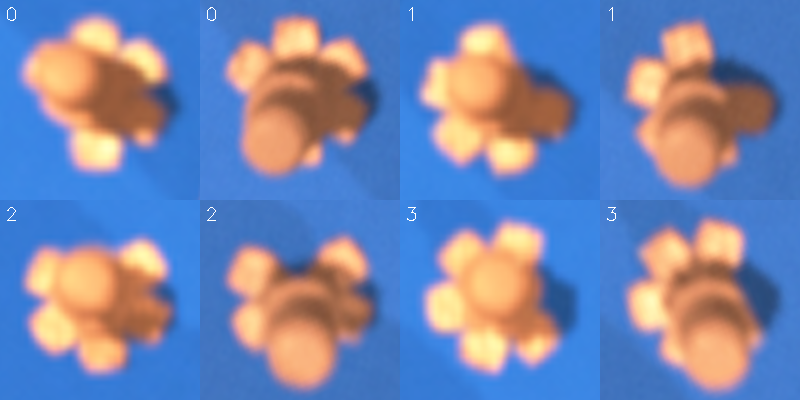

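View pics/t2.png

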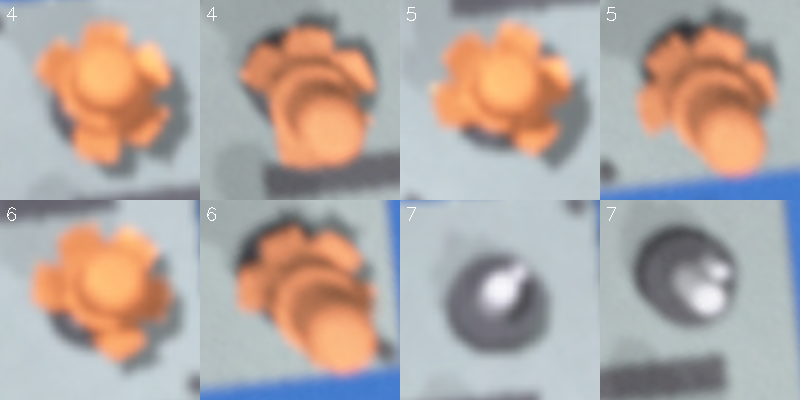

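```bash
cat >> h.py <<'E'
S=6
def model(x,y,z,yaw,cup):
    t=np.linspace(0,2*np.pi,40,endpoint=False); P=[]
    def ring(r,h): return np.c_[r*np.cos(t),r*np.sin(t),np.full(40,h)]
    P.append(np.r_[ring(22,0),ring(22,26)]); P.append(np.r_[ring(18,26),ring(18,54),ring(10,59)])
    for k in range(1,6):
        a=k*np.pi/3; R=np.array([[np.cos(a),-np.sin(a),0],[np.sin(a),np.cos(a),0],[0,0,1]])
        w=12; segs=[(18,0,40,3)] if not cup else [(18,0,30,6),(30,6,38,17)]
        for r0,z0,r1,z1 in segs:
            q=np.array([[r,s*(w if r<38 else w-3),h+e] for r,h in((r0,z0),(r1-3,z1),(r1,z1)) for s in(-1,1) for e in (0,2)],float); P.append(q@R.T)
    c,s=np.cos(yaw),np.sin(yaw); R=np.array([[c,-s,0],[s,c,0],[0,0,1]])
    return [p@R.T+[x,y,z] for p in P]
def fit(ims,x,y,z,yawdeg,cup,cams=('top','scene')):
    from scipy.optimize import minimize
    D=[]
    for n in cams:
        m=viewer.camera_model(n); K=np.array([[m['fx'],0,m['cx']],[0,m['fy'],m['cy']],[0,0,1]]); Ti=np.linalg.inv(m['T'])
        pr=lambda W,K=K,Ti=Ti,m=m: cv2.projectPoints(np.asarray(W,float),cv2.Rodrigues(Ti[:3,:3])[0],Ti[:3,3],K,m['dist'])[0].reshape(-1,2)
        c=pr([[x,y,z+25]])[0].astype(int)-30
        crop=cv2.resize(ims[n][c[1]:c[1]+60,c[0]:c[0]+60],None,fx=S,fy=S,interpolation=cv2.INTER_CUBIC).astype(int)
        M=(crop[...,0]-crop[...,2]>25)&(crop[...,0]>60)
        D.append((pr,c,M))
    def cost(v,full=False):
        tot=0
        for i,(pr,c,M) in enumerate(D):
            ox,oy=(0,0) if i==0 else v[3:5]
            A=np.zeros(M.shape,np.uint8)
            for p in model(v[0]+ox,v[1]+oy,z,v[2],cup):
                q=cv2.convexHull(((pr(p)-c+.5)*S).astype(np.float32)).round().astype(np.int32); cv2.fillConvexPoly(A,q,1)
            A=A>0; tot+=1-(A&M).sum()/max((A|M).sum(),1)
        return tot/len(D)+1e-4*(v[3]**2+v[4]**2)
    best=None
    for dy in(-16,-8,0,8,16):
        v0=np.array([x,y,np.radians(yawdeg+dy),0,0]); sx=np.vstack([v0,v0+np.diag([4,4,.15,3,3])])
        r=minimize(cost,v0,method='Nelder-Mead',options=dict(initial_simplex=sx,maxiter=220,xatol=.05,fatol=1e-4))
        if best is None or r.fun<best.fun: best=r
    v=best.x; return [round(float(k),1) for k in(v[0],v[1],np.degrees(v[2]),v[3],v[4])],round(best.fun,3)
E
cat > fitall.py <<'E'
from h import *
ims={n:viewer.get_image(n)[0] for n in('top','scene')}
for i,l in enumerate([(523,459,0,124,0),(456,360,0,-46,0),(429,234,0,5,0),(416,110,0,-80,0),(588.6,-66.3,35,117,1),(469.6,-79.7,35,155,1),(482.3,-199.4,35,150,1)]):
    x,y,z,a,c=l; print(i,fit(ims,x,y,z,a,c),fit(ims,x,y,z,a,c,('top',)))
E
python3 fitall.py
```

```text
0 ([526.1, 461.7, 121.2, 1.7, -1.3], np.float64(0.365)) ([526.1, 461.7, 121.2, 0.7, 0.7], np.float64(0.564))
1 ([456.4, 361.2, -45.8, 1.3, -1.4], np.float64(0.298)) ([456.5, 361.1, -45.4, 0.2, 0.5], np.float64(0.487))
2 ([431.2, 235.0, 5.2, 0.9, -1.4], np.float64(0.162)) ([431.0, 235.1, 6.0, 0.6, 0.6], np.float64(0.195))
3 ([417.7, 109.7, -78.5, 1.3, -0.8], np.float64(0.148)) ([417.8, 109.8, -78.4, -0.2, -0.2], np.float64(0.213))
4 ([591.0, -67.1, 115.9, 1.5, -1.0], np.float64(0.26)) ([591.3, -67.6, 117.3, 1.3, 0.9], np.float64(0.245))
5 ([473.1, -79.7, 162.8, 0.2, -1.4], np.float64(0.278)) ([472.7, -79.8, 163.2, 0.1, 1.1], np.float64(0.324))
6 ([486.2, -198.9, 143.0, 0.9, -0.7], np.float64(0.2)) ([486.0, -198.9, 143.0, -0.4, 1.4], np.float64(0.273))
```

```bash
cat > plan.py <<'E'
# usage: plan.py x y z yawdeg -> tool-frame shift / turn from the measured pose
import sys; from h import *
from scipy.spatial.transform import Rotation as R
s=ctrl.read_state(); p=s['eef_pos']; q=R.from_euler('xyz',s['tool_rot'])
t=np.array([float(a) for a in sys.argv[1:4]]); yaw=float(sys.argv[4])
az=np.degrees(np.arctan2(t[1],t[0])); w=(yaw-az-90+180)%360-180
d=q.inv().apply(t-p); a=(q.inv()*R.from_euler('xyz',[180,0,yaw],degrees=True)).as_rotvec()
print('t',round(s['clock'],2),'at',p.round(1),np.degrees(s['tool_rot']).round(1),'F',s['force'].round(1),'w',round(s['width'],1),'g',round(s['gripper_force'],1),'j7',round(s['qpos'][6],2))
print(' xyz',d.round(1),'ang',a.round(3),'dist',round(np.linalg.norm(d)),'w_goal',round(w))
E
python3 plan.py 486.5 -199.2 200 180; python3 plan.py 486.5 -199.2 200 180; python3 -m creep '[{"jaw":0.4,"xyz":[0,0,0],"angular":[0,0,0]}]'; python3 plan.py 486.5 -199.2 200 180
```

```text
t 0.75 at [265.5 593.3 250.3] [-180.    -0.   155.9] F [-0.1 -0.8 -0.5] w 85.5 g 0.0 j7 -0.02
 xyz [-525.5 -633.1   50.3] ang [ 0.    -0.    -0.421] dist 824 w_goal 112
t 0.75 at [265.5 593.3 250.3] [-180.    -0.   155.9] F [-0.1 -0.8 -0.5] w 85.5 g 0.0 j7 -0.02
 xyz [-525.5 -633.1   50.3] ang [ 0.    -0.    -0.421] dist 824 w_goal 112
clock: 0.88
eef_pos: [265.5, 593.3, 250.3]
tool_rot: [3.142, -0.0, 2.721]
force: [-0.4, 0.5, -0.1]
width: 69.7
gripper_force: 0.0
t 0.88 at [265.5 593.3 250.3] [180.   -0.  155.9] F [-0.4  0.5 -0.1] w 69.7 g 0.0 j7 -0.02
 xyz [-525.5 -633.1   50.3] ang [ 0.    -0.    -0.421] dist 824 w_goal 112
```

```bash
R='{"jaw":0.4,"xyz":[-525.5,-633.1,0],"angular":[0,0,-0.421]}'; python3 -m creep '[{"jaw":0.4,"xyz":[-525.5,-633.1,0],"angular":[0,0,-0.421]},{"jaw":0.4,"xyz":[-525.5,-633.1,0],"angular":[0,0,-0.421]},{"jaw":0.4,"xyz":[-525.5,-633.1,0],"angular":[0,0,-0.421]},{"jaw":0.4,"xyz":[-525.5,-633.1,0],"angular":[0,0,-0.421]},{"jaw":0.4,"xyz":[-525.5,-633.1,0],"angular":[0,0,-0.421]},{"jaw":0.4,"xyz":[-525.5,-633.1,0],"angular":[0,0,-0.421]},{"jaw":0.4,"xyz":[-525.5,-633.1,0],"angular":[0,0,-0.421]},{"jaw":0.4,"xyz":[-525.5,-633.1,0],"angular":[0,0,-0.421]},{"jaw":0.4,"xyz":[-525.5,-633.1,0],"angular":[0,0,-0.421]},{"jaw":0.4,"xyz":[-525.5,-633.1,0],"angular":[0,0,-0.421]},{"jaw":0.4,"xyz":[-525.5,-633.1,0],"angular":[0,0,-0.421]},{"jaw":0.4,"xyz":[-525.5,-633.1,0],"angular":[0,0,-0.421]}]'; python3 plan.py 486.5 -199.2 140 180
```

```text
clock: 2.38
eef_pos: [467.6, -131.1, 250.7]
tool_rot: [3.142, 0.001, -3.141]
force: [1.5, 0.2, -0.1]
width: 59.6
gripper_force: 0.0
t 2.38 at [ 467.6 -131.1  250.7] [ 1.8e+02  1.0e-01 -1.8e+02] F [ 1.5  0.2 -0.1] w 59.6 g 0.0 j7 1.81
 xyz [-18.8 -68.1 110.7] ang [0.    0.001 0.   ] dist 131 w_goal 112
```

```bash
python3 -m creep '[{"jaw":0.4,"xyz":[-18.8,-68.1,60],"angular":[0,0,0]},{"jaw":0.4,"xyz":[-18.8,-68.1,110],"angular":[0,0,0]},{"jaw":0.4,"xyz":[-18.8,-68.1,110],"angular":[0,0,0]},{"jaw":0.4,"xyz":[-18.8,-68.1,130],"angular":[0,0,0]},{"jaw":0.4,"xyz":[-18.8,-68.1,150],"angular":[0,0,0]},{"jaw":0.4,"xyz":[-18.8,-68.1,164],"angular":[0,0,0]},{"jaw":0.0,"xyz":[-18.8,-68.1,164],"angular":[0,0,0]},{"jaw":0.0,"xyz":[-18.8,-68.1,164],"angular":[0,0,0]},{"jaw":0.0,"xyz":[-18.8,-68.1,164],"angular":[0,0,0]}]'; python3 - <<'E'
from h import *
im,_=viewer.get_image('scene'); cv2.imwrite('pics/s2.png',cv2.resize(im[140:270,130:310],None,fx=3,fy=3,interpolation=2)[...,::-1])
E
```

```text
clock: 3.5
eef_pos: [486.3, -197.3, 87.2]
tool_rot: [-3.141, 0.001, -3.141]
force: [-0.2, 0.4, 0.3]
width: 42.8
gripper_force: 0.0
```

View pics/s2.png

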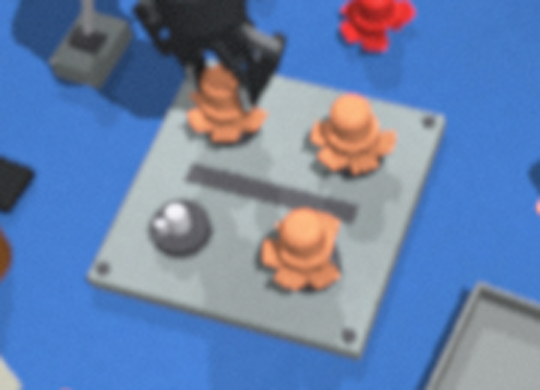

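The gripper straddles the button of the cupped flower at crop (225,90), with the fingertips just above the collar. I'll close in small steps.

```bash
for j in 1; do python3 -m creep '[{"jaw":-0.12,"xyz":[0,0,0],"angular":[0,0,0]},{"jaw":-0.12,"xyz":[0,0,0],"angular":[0,0,0]}]'; python3 -m creep '[{"jaw":-0.16,"xyz":[0,0,0],"angular":[0,0,0]},{"jaw":-0.16,"xyz":[0,0,0],"angular":[0,0,0]}]'; python3 -m creep '[{"jaw":-0.19,"xyz":[0,0,0],"angular":[0,0,0]},{"jaw":-0.19,"xyz":[0,0,0],"angular":[0,0,0]}]';done
```

```text
clock: 3.8
eef_pos: [486.1, -197.7, 86.6]
tool_rot: [-3.141, 0.001, 3.141]
force: [0.1, -1.0, 1.0]
width: 37.2
gripper_force: 0.7
clock: 4.05
eef_pos: [486.1, -198.3, 86.6]
tool_rot: [-3.14, 0.001, 3.141]
force: [0.6, -3.9, 2.6]
width: 36.1
gripper_force: 2.1
clock: 4.3
eef_pos: [486.1, -198.4, 86.7]
tool_rot: [-3.14, 0.001, 3.141]
force: [-0.1, -5.5, 5.2]
width: 35.1
gripper_force: 14.3
```

```bash
python3 -m creep '[{"jaw":-0.19,"xyz":[0,-1,-2],"angular":[0,0,0]},{"jaw":-0.19,"xyz":[0,-1,-12],"angular":[0,0,0]},{"jaw":-0.19,"xyz":[0,-1,-30],"angular":[0,0,0]},{"jaw":-0.19,"xyz":[0,-1,-70],"angular":[0,0,0]},{"jaw":-0.19,"xyz":[0,-1,-110],"angular":[0,0,0]},{"jaw":-0.19,"xyz":[0,-1,-110],"angular":[0,0,0]}]';  python3 plan.py 622 125 197 180
```

```text
clock: 5.05
eef_pos: [486.9, -197.1, 198.4]
tool_rot: [3.141, 0.004, -3.14]
force: [0.2, -0.7, -2.6]
width: 34.8
gripper_force: 14.3
t 5.05 at [ 486.9 -197.1  198.4] [ 180.     0.2 -179.9] F [ 0.2 -0.7 -2.6] w 34.8 g 14.3 j7 1.93
 xyz [-135.6  321.8    2. ] ang [0.    0.004 0.002] dist 349 w_goal 79
```

```bash
python3 - <<'E'
from h import *
im,W=cloud('top')
r=[r for r in silhouettes('top','tray') if r['pixels'].sum()>1500][0]
p=W[r['pixels']]; q=p[(p[:,2]>22)&(p[:,2]<40)]; print(cv2.minAreaRect(q[:,:2].astype(np.float32)),np.percentile(q,[1,50,99],axis=0).round())
f=p[(p[:,2]<12)]; print(cv2.minAreaRect(f[:,:2].astype(np.float32)),len(f))
E
python3 -m creep '[{"jaw":-0.19,"xyz":[-20,45,0],"angular":[0,0,0]},{"jaw":-0.19,"xyz":[-40,95,0],"angular":[0,0,0]},{"jaw":-0.19,"xyz":[-60,145,0],"angular":[0,0,0]},{"jaw":-0.19,"xyz":[-80,195,0],"angular":[0,0,0]},{"jaw":-0.19,"xyz":[-100,245,0],"angular":[0,0,0]},{"jaw":-0.19,"xyz":[-120,290,0],"angular":[0,0,0]},{"jaw":-0.19,"xyz":[-135,322,0],"angular":[0,0,0]},{"jaw":-0.19,"xyz":[-135,322,0],"angular":[0,0,0]}]'
```

```text
((615.8997802734375, 212.395263671875), (281.22747802734375, 132.6533203125), 89.87588500976562) [[550.  72.  22.]
 [627. 210.  28.]
 [682. 353.  35.]]
((615.029296875, 219.48641967773438), (131.64215087890625, 286.7149963378906), 0.40492165088653564) 2707
clock: 6.15
eef_pos: [619.4, 128.9, 193.4]
tool_rot: [3.139, -0.005, -3.135]
force: [-0.7, 0.3, -1.5]
width: 35.0
gripper_force: 14.3
```

```bash
python3 -m creep '[{"jaw":-0.19,"xyz":[3,-3,30],"angular":[0,0,0]},{"jaw":-0.19,"xyz":[3,-3,70],"angular":[0,0,0]},{"jaw":-0.19,"xyz":[3,-3,110],"angular":[0,0,0]},{"jaw":-0.19,"xyz":[3,-3,125],"angular":[0,0,0]},{"jaw":-0.19,"xyz":[3,-3,132],"angular":[0,0,0]},{"jaw":-0.19,"xyz":[3,-3,134],"angular":[0,0,0]},{"jaw":-0.19,"xyz":[3,-3,134],"angular":[0,0,0]}]';  python3 plan.py 616 125 55 180
```

```text
clock: 7.02
eef_pos: [618.5, 120.9, 63.4]
tool_rot: [3.141, 0.002, -3.142]
force: [1.4, -1.4, -2.1]
width: 34.7
gripper_force: 14.3
t 7.03 at [618.5 120.9  63.4] [ 1.8e+02  1.0e-01 -1.8e+02] F [ 1.4 -1.4 -2.1] w 34.7 g 14.3 j7 1.39
 xyz [2.5 4.1 8.4] ang [0.    0.002 0.   ] dist 10 w_goal 79
```

```bash
python3 -m creep '[{"jaw":-0.19,"xyz":[2,4,4],"angular":[0,0,0]},{"jaw":-0.19,"xyz":[2,4,6],"angular":[0,0,0]},{"jaw":-0.19,"xyz":[2,4,7],"angular":[0,0,0]},{"jaw":-0.19,"xyz":[2,4,7],"angular":[0,0,0]}]'; python3 -m creep '[{"jaw":-0.19,"xyz":[0,0,1],"angular":[0,0,0]},{"jaw":-0.19,"xyz":[0,0,1.5],"angular":[0,0,0]}]'
```

```text
clock: 7.52
eef_pos: [615.6, 125.3, 55.8]
tool_rot: [3.141, -0.0, -3.141]
force: [-2.8, 1.0, 3.2]
width: 34.8
gripper_force: 14.8
clock: 7.78
eef_pos: [615.7, 125.2, 55.6]
tool_rot: [3.141, 0.0, -3.141]
force: [-5.7, 0.2, 16.6]
width: 34.6
gripper_force: 16.0
```

```bash
python3 -m creep '[{"jaw":-0.19,"xyz":[0,0,-1.5],"angular":[0,0,0]},{"jaw":-0.1,"xyz":[0,0,-1.5],"angular":[0,0,0]},{"jaw":0.1,"xyz":[0,0,-1.5],"angular":[0,0,0]},{"jaw":0.3,"xyz":[0,0,-1.5],"angular":[0,0,0]},{"jaw":0.4,"xyz":[0,0,-1.5],"angular":[0,0,0]},{"jaw":0.4,"xyz":[0,0,-40],"angular":[0,0,0]},{"jaw":0.4,"xyz":[0,0,-95],"angular":[0,0,0]},{"jaw":0.4,"xyz":[0,0,-95],"angular":[0,0,0]}]';  python3 plan.py 591.6 -67.6 86.5 180
```

```text
clock: 8.78
eef_pos: [619.0, 125.4, 153.3]
tool_rot: [3.14, 0.009, 3.142]
force: [0.7, 0.2, -0.4]
width: 59.5
gripper_force: 0.0
t 8.78 at [619.  125.4 153.3] [179.9   0.5 180. ] F [ 0.7  0.2 -0.4] w 59.5 g 0.0 j7 1.38
 xyz [  28.  -193.1   66.2] ang [0.002 0.009 0.   ] dist 206 w_goal 97
```

```bash
python3 -m creep '[{"jaw":0.4,"xyz":[8,-60,0],"angular":[0,0,0]},{"jaw":0.4,"xyz":[16,-120,0],"angular":[0,0,0]},{"jaw":0.4,"xyz":[24,-170,0],"angular":[0,0,0]},{"jaw":0.4,"xyz":[24,-193,0],"angular":[0,0,0]},{"jaw":0.4,"xyz":[24,-193,20],"angular":[0,0,0]},{"jaw":0.4,"xyz":[24,-193,45],"angular":[0,0,0]},{"jaw":0.4,"xyz":[24,-193,60],"angular":[0,0,0]},{"jaw":0.4,"xyz":[24,-193,60],"angular":[0,0,0]}]';  python3 plan.py 591.6 -67.6 86.7 180
```

```text
clock: 9.78
eef_pos: [590.6, -68.0, 87.3]
tool_rot: [3.141, -0.003, -3.141]
force: [-0.4, 0.3, 1.2]
width: 59.8
gripper_force: 0.0
t 9.78 at [590.6 -68.   87.3] [ 180.    -0.2 -180. ] F [-0.4  0.3  1.2] w 59.8 g 0.0 j7 1.67
 xyz [-1.   0.4  0.6] ang [ 0.    -0.003  0.   ] dist 1 w_goal 97
```

```bash
python3 -m creep '[{"jaw":0.1,"xyz":[0,0,0],"angular":[0,0,0]},{"jaw":-0.05,"xyz":[0,0,0],"angular":[0,0,0]},{"jaw":-0.12,"xyz":[0,0,0],"angular":[0,0,0]},{"jaw":-0.12,"xyz":[0,0,0],"angular":[0,0,0]},{"jaw":-0.15,"xyz":[0,0,0],"angular":[0,0,0]},{"jaw":-0.15,"xyz":[0,0,0],"angular":[0,0,0]}]'; python3 -m creep '[{"jaw":-0.19,"xyz":[0,0,0],"angular":[0,0,0]},{"jaw":-0.19,"xyz":[0,0,0],"angular":[0,0,0]}]'
```

```text
clock: 10.52
eef_pos: [591.9, -67.9, 88.9]
tool_rot: [3.141, 0.0, -3.141]
force: [0.7, 0.8, 0.4]
width: 36.1
gripper_force: 0.4
clock: 10.78
eef_pos: [591.9, -67.9, 89.0]
tool_rot: [3.141, 0.0, -3.141]
force: [-0.4, 1.1, 2.6]
width: 35.0
gripper_force: 16.3
```

```bash
python3 -m creep '[{"jaw":-0.19,"xyz":[0,0,-10],"angular":[0,0,0]},{"jaw":-0.19,"xyz":[0,0,-35],"angular":[0,0,0]},{"jaw":-0.19,"xyz":[0,0,-75],"angular":[0,0,0]},{"jaw":-0.19,"xyz":[0,20,-100],"angular":[0,0,0]},{"jaw":-0.19,"xyz":[-4,65,-100],"angular":[0,0,0]},{"jaw":-0.19,"xyz":[-9,115,-100],"angular":[0,0,0]},{"jaw":-0.19,"xyz":[-14,165,-100],"angular":[0,0,0]},{"jaw":-0.19,"xyz":[-19,215,-100],"angular":[0,0,0]},{"jaw":-0.19,"xyz":[-24,260,-100],"angular":[0,0,0]},{"jaw":-0.19,"xyz":[-24,281,-95],"angular":[0,0,0]},{"jaw":-0.19,"xyz":[-24,281,-65],"angular":[0,0,0]},{"jaw":-0.19,"xyz":[-24,281,-30],"angular":[0,0,0]}]'; python3 -m creep '[{"jaw":-0.19,"xyz":[0,0,35],"angular":[0,0,0]},{"jaw":-0.19,"xyz":[0,0,50],"angular":[0,0,0]},{"jaw":-0.19,"xyz":[0,0,55],"angular":[0,0,0]},{"jaw":-0.19,"xyz":[0,0,57],"angular":[0,0,0]},{"jaw":-0.19,"xyz":[0,0,57],"angular":[0,0,0]}]'; python3 plan.py 616 213 58 180
```

```text
clock: 12.28
eef_pos: [616.0, 211.5, 118.4]
tool_rot: [-3.14, 0.001, 3.141]
force: [-0.5, -0.9, -2.0]
width: 35.2
gripper_force: 16.2
clock: 12.9
eef_pos: [616.5, 213.0, 62.9]
tool_rot: [3.141, 0.002, -3.141]
force: [-0.4, -0.5, -1.9]
width: 34.7
gripper_force: 16.2
t 12.9 at [616.5 213.   62.9] [ 1.8e+02  1.0e-01 -1.8e+02] F [-0.4 -0.5 -1.9] w 34.7 g 16.2 j7 1.25
 xyz [0.5 0.  4.9] ang [0.001 0.002 0.   ] dist 5 w_goal 71
```

```bash
python3 -m creep '[{"jaw":-0.19,"xyz":[0,0,3],"angular":[0,0,0]},{"jaw":-0.19,"xyz":[0,0,4],"angular":[0,0,0]},{"jaw":-0.19,"xyz":[0,0,4],"angular":[0,0,0]}]'; python3 -m creep '[{"jaw":-0.1,"xyz":[0,0,0],"angular":[0,0,0]},{"jaw":0.1,"xyz":[0,0,0],"angular":[0,0,0]},{"jaw":0.3,"xyz":[0,0,0],"angular":[0,0,0]},{"jaw":0.3,"xyz":[0,0,0],"angular":[0,0,0]},{"jaw":0.4,"xyz":[0,0,-40],"angular":[0,0,0]},{"jaw":0.4,"xyz":[0,0,-95],"angular":[0,0,0]},{"jaw":0.4,"xyz":[20,-40,-95],"angular":[0,0,0]},{"jaw":0.4,"xyz":[45,-90,-95],"angular":[0,0,0]},{"jaw":0.4,"xyz":[70,-140,-95],"angular":[0,0,0]},{"jaw":0.4,"xyz":[95,-190,-95],"angular":[0,0,0]},{"jaw":0.4,"xyz":[120,-240,-95],"angular":[0,0,0]},{"jaw":0.4,"xyz":[140,-285,-95],"angular":[0,0,0]}]';  python3 plan.py 473.5 -80.2 88 180
```

```text
clock: 13.28
eef_pos: [615.8, 212.9, 58.1]
tool_rot: [3.141, 0.0, -3.141]
force: [-0.4, 0.5, 0.4]
width: 34.9
gripper_force: 16.3
clock: 14.78
eef_pos: [474.7, -74.0, 153.0]
tool_rot: [-3.141, 0.0, 3.141]
force: [0.6, -0.5, 0.4]
width: 59.6
gripper_force: 0.0
t 14.78 at [474.7 -74.  153. ] [-180.    0.  180.] F [ 0.6 -0.5  0.4] w 59.6 g 0.0 j7 1.68
 xyz [ 1.2 -6.1 65. ] ang [-0.  0. -0.] dist 65 w_goal 100
```

```bash
python3 -m creep '[{"jaw":0.4,"xyz":[2,-8,20],"angular":[0,0,0]},{"jaw":0.4,"xyz":[2,-8,45],"angular":[0,0,0]},{"jaw":0.4,"xyz":[2,-8,60],"angular":[0,0,0]},{"jaw":0.2,"xyz":[2,-8,65],"angular":[0,0,0]},{"jaw":0.0,"xyz":[2,-8,65],"angular":[0,0,0]},{"jaw":-0.05,"xyz":[2,-8,65],"angular":[0,0,0]},{"jaw":-0.12,"xyz":[2,-8,65],"angular":[0,0,0]},{"jaw":-0.12,"xyz":[2,-8,65],"angular":[0,0,0]},{"jaw":-0.15,"xyz":[2,-8,65],"angular":[0,0,0]},{"jaw":-0.15,"xyz":[2,-8,65],"angular":[0,0,0]}]'; python3 -m creep '[{"jaw":-0.19,"xyz":[0,0,0],"angular":[0,0,0]},{"jaw":-0.19,"xyz":[0,0,0],"angular":[0,0,0]}]'
```

```text
clock: 16.02
eef_pos: [473.9, -80.4, 87.9]
tool_rot: [-3.141, 0.0, -3.142]
force: [0.5, -1.0, 0.6]
width: 36.3
gripper_force: 0.5
clock: 16.27
eef_pos: [474.0, -80.5, 88.0]
tool_rot: [-3.141, 0.0, 3.141]
force: [-0.4, -2.2, 4.4]
width: 34.5
gripper_force: 16.6
```

```bash
python3 -m creep '[{"jaw":-0.19,"xyz":[0,-0.5,-10],"angular":[0,0,0]},{"jaw":-0.19,"xyz":[0,-0.5,-35],"angular":[0,0,0]},{"jaw":-0.19,"xyz":[0,0,-80],"angular":[0,0,0]},{"jaw":-0.19,"xyz":[-10,25,-100],"angular":[0,0,0]},{"jaw":-0.19,"xyz":[-30,75,-100],"angular":[0,0,0]},{"jaw":-0.19,"xyz":[-50,125,-100],"angular":[0,0,0]},{"jaw":-0.19,"xyz":[-70,180,-100],"angular":[0,0,0]},{"jaw":-0.19,"xyz":[-90,235,-100],"angular":[0,0,0]},{"jaw":-0.19,"xyz":[-110,290,-100],"angular":[0,0,0]},{"jaw":-0.19,"xyz":[-128,340,-100],"angular":[0,0,0]},{"jaw":-0.19,"xyz":[-142,381,-100],"angular":[0,0,0]},{"jaw":-0.19,"xyz":[-142,381,-90],"angular":[0,0,0]}]'; python3 -m creep '[{"jaw":-0.19,"xyz":[0,0,40],"angular":[0,0,0]},{"jaw":-0.19,"xyz":[0,0,80],"angular":[0,0,0]},{"jaw":-0.19,"xyz":[0,0,105],"angular":[0,0,0]},{"jaw":-0.19,"xyz":[0,0,116],"angular":[0,0,0]},{"jaw":-0.19,"xyz":[0,0,116],"angular":[0,0,0]},{"jaw":-0.19,"xyz":[0,0,116],"angular":[0,0,0]}]'; python3 plan.py 616 301 57 180
```

```text
clock: 17.77
eef_pos: [614.9, 307.0, 177.8]
tool_rot: [3.137, 0.0, -3.135]
force: [-0.4, -0.4, -2.7]
width: 34.9
gripper_force: 16.5
clock: 18.52
eef_pos: [616.5, 301.1, 63.2]
tool_rot: [3.141, 0.002, -3.142]
force: [1.1, 0.5, -2.3]
width: 34.6
gripper_force: 16.5
t 18.52 at [616.5 301.1  63.2] [ 1.799e+02  1.000e-01 -1.800e+02] F [ 1.1  0.5 -2.3] w 34.6 g 16.5 j7 1.11
 xyz [ 0.5 -0.1  6.2] ang [0.001 0.002 0.   ] dist 6 w_goal 64
```

```bash
python3 -m creep '[{"jaw":-0.19,"xyz":[0,0,4],"angular":[0,0,0]},{"jaw":-0.19,"xyz":[0,0,5.2],"angular":[0,0,0]},{"jaw":-0.19,"xyz":[0,0,5.2],"angular":[0,0,0]},{"jaw":-0.1,"xyz":[0,0,5.2],"angular":[0,0,0]},{"jaw":0.1,"xyz":[0,0,5.2],"angular":[0,0,0]},{"jaw":0.3,"xyz":[0,0,5.2],"angular":[0,0,0]},{"jaw":0.4,"xyz":[0,0,5.2],"angular":[0,0,0]},{"jaw":0.4,"xyz":[0,0,-50],"angular":[0,0,0]},{"jaw":0.4,"xyz":[0,0,-110],"angular":[0,0,0]},{"jaw":0.4,"xyz":[15,-60,-160],"angular":[0,0,0]},{"jaw":0.4,"xyz":[35,-120,-200],"angular":[0,0,0]},{"jaw":0.4,"xyz":[55,-180,-200],"angular":[0,0,0]}]'; python3 -m creep '[{"jaw":0.4,"xyz":[150,-560,0],"angular":[0,0,0.8]},{"jaw":0.4,"xyz":[150,-560,0],"angular":[0,0,0.8]},{"jaw":0.4,"xyz":[150,-560,0],"angular":[0,0,0.8]},{"jaw":0.4,"xyz":[150,-560,0],"angular":[0,0,0.8]},{"jaw":0.4,"xyz":[150,-560,0],"angular":[0,0,0.8]},{"jaw":0.4,"xyz":[150,-560,0],"angular":[0,0,0.8]},{"jaw":0.4,"xyz":[150,-560,0],"angular":[0,0,0.8]},{"jaw":0.4,"xyz":[150,-560,0],"angular":[0,0,0.8]},{"jaw":0.4,"xyz":[150,-560,0],"angular":[0,0,0.8]},{"jaw":0.4,"xyz":[150,-560,0],"angular":[0,0,0.8]},{"jaw":0.4,"xyz":[150,-560,0],"angular":[0,0,0.8]}]'; cat > tiles2.py <<'E'
from h import *
ims={n:viewer.get_image(n)[0] for n in('top','scene')}
L=[(523,459,3),(456,360,3),(429,234,3),(416,110,3),(616,213,20),(591.6,-67.6,48),(473.8,-80.3,48),(486.5,-198.7,48),(604.3,-186,48)]
hf=[55,55,55,55,110,30,30,30,30]
T=[cv2.resize(rect(n,ims[n],*l,half=h),(133,133)) for l,h in zip(L,hf) for n in('top','scene')]
a=np.vstack([np.hstack(T[i:i+6]) for i in(0,6,12)]); cv2.imwrite('pics/t3.png',a[...,::-1])
for i,l in enumerate([(526.1,461.7,121),(456.4,361,-46),(431,235,5),(417.8,109.8,-78.5)]):
    print(i,fit(ims,l[0],l[1],0,l[2],0))
E
python3 tiles2.py
```

```text
clock: 20.02
eef_pos: [569.8, 145.0, 259.6]
tool_rot: [3.14, 0.005, -3.14]
force: [2.1, -0.4, 0.2]
width: 59.9
gripper_force: 0.0
clock: 21.4
eef_pos: [418.3, -415.1, 256.7]
tool_rot: [-3.142, -0.0, 2.339]
force: [-0.0, 0.3, -0.6]
width: 59.9
gripper_force: 0.0
0 ([526.3, 461.4, 121.2, 1.2, -1.1], np.float64(0.352))
1 ([456.6, 361.0, -45.6, 1.4, -1.1], np.float64(0.292))
2 ([431.0, 234.9, 5.1, 1.0, -1.0], np.float64(0.166))
3 ([417.8, 110.1, -78.3, 1.6, -1.1], np.float64(0.147))
```

View pics/t3.png

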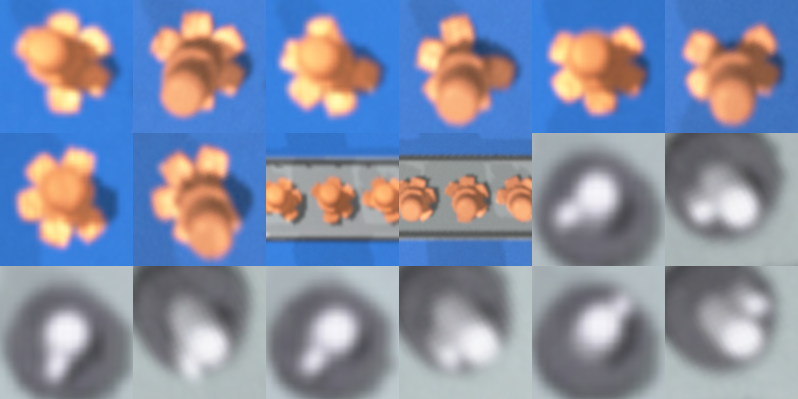

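```bash
cat > keys.py <<'E'
from h import *
ims={n:viewer.get_image(n)[0] for n in('top','scene')}
for x,y,a0 in[(591.9,-67.9,117),(474,-80.4,163),(486.3,-198.6,143),(604.2,-186,-45)]:
    o=[]
    for n,(ox,oy) in(('top',(-.6,.6)),('scene',(.6,-.6))):
        g=rect(n,ims[n],x+ox,y+oy,48,half=30,N=240).mean(-1)
        r,c=np.mgrid[:240,:240]; X=30-(r+.5)*.25; Y=30-(c+.5)*.25
        A=np.arange(a0-40,a0+41,1.); s=[]
        for a in np.radians(A):
            u=X*np.cos(a)+Y*np.sin(a); v=-X*np.sin(a)+Y*np.cos(a)
            s.append(g[(u>13)&(u<19)&(abs(v)<3.2)].mean())
        s=np.array(s); w=np.clip(s-np.percentile(s,60),0,None)**2
        o.append((A[s.argmax()],round((A*w).sum()/w.sum(),1),round(s.max()-s.min())))
    print(x,y,o)
E
python3 keys.py; python3 plan.py 526.9 460.6 150 0;
```

```text
591.9 -67.9 [(np.float64(116.0), np.float64(116.0), 97), (np.float64(114.0), np.float64(113.3), 103)]
474 -80.4 [(np.float64(165.0), np.float64(164.2), 116), (np.float64(166.0), np.float64(166.1), 97)]
486.3 -198.6 [(np.float64(147.0), np.float64(146.2), 94), (np.float64(147.0), np.float64(146.7), 60)]
604.2 -186 [(np.float64(-40.0), np.float64(-39.3), 113), (np.float64(-40.0), np.float64(-38.8), 80)]
t 21.6 at [ 420.4 -412.   256.9] [179.9  -0.  134.4] F [0.2 0.2 0.3] w 59.9 g 0.0 j7 1.68
 xyz [549.2 686.2 108.3] ang [-0.000e+00 -2.000e-03  2.345e+00] dist 886 w_goal -131
```

```bash
python3 plan.py 526.9 460.7 256 131; 
```

```text
t 21.6 at [ 420.4 -412.   256.9] [179.9  -0.  134.4] F [0.2 0.2 0.3] w 59.9 g 0.0 j7 1.68
 xyz [549.3 686.4   2.3] ang [ 0.001 -0.001  0.059] dist 879 w_goal 0
```

```bash
python3 -m creep '[{"jaw":0.4,"xyz":[274,343,0],"angular":[0,0,0.059]},{"jaw":0.4,"xyz":[274,343,0],"angular":[0,0,0.059]},{"jaw":0.4,"xyz":[274,343,0],"angular":[0,0,0.059]},{"jaw":0.4,"xyz":[274,343,0],"angular":[0,0,0.059]},{"jaw":0.4,"xyz":[274,343,0],"angular":[0,0,0.059]},{"jaw":0.4,"xyz":[274,343,0],"angular":[0,0,0.059]},{"jaw":0.4,"xyz":[274,343,0],"angular":[0,0,0.059]},{"jaw":0.4,"xyz":[274,343,0],"angular":[0,0,0.059]}]' >/dev/null; python3 -m creep '[{"jaw":0.4,"xyz":[295,326,0],"angular":[0,0,0]},{"jaw":0.4,"xyz":[295,326,0],"angular":[0,0,0]},{"jaw":0.4,"xyz":[295,326,0],"angular":[0,0,0]},{"jaw":0.4,"xyz":[295,326,0],"angular":[0,0,0]},{"jaw":0.4,"xyz":[295,326,0],"angular":[0,0,0]},{"jaw":0.4,"xyz":[295,326,0],"angular":[0,0,0]},{"jaw":0.4,"xyz":[295,326,0],"angular":[0,0,0]},{"jaw":0.4,"xyz":[295,326,50],"angular":[0,0,0]},{"jaw":0.4,"xyz":[295,326,100],"angular":[0,0,0]},{"jaw":0.4,"xyz":[295,326,100],"angular":[0,0,0]}]' ; python3 plan.py 526.9 460.7 54 131
```

```text
clock: 23.85
eef_pos: [525.0, 455.5, 152.8]
tool_rot: [-3.132, 0.0, 2.284]
force: [0.3, 0.2, 0.1]
width: 60.0
gripper_force: 0.0
t 23.85 at [525.  455.5 152.8] [-179.4    0.   130.8] F [0.3 0.2 0.1] w 60.0 g 0.0 j7 0.12
 xyz [ 2.7  5.8 98.7] ang [-0.01   0.    -0.003] dist 99 w_goal 0
```

```bash
python3 -m creep '[{"jaw":0.3,"xyz":[1,4,40],"angular":[0,0,0]},{"jaw":0.3,"xyz":[1,4,60],"angular":[0,0,0]},{"jaw":0.3,"xyz":[1,4,60],"angular":[0,0,0]}]' ; python3 plan.py 526.9 460.7 54 131
```

```text
clock: 24.22
eef_pos: [530.1, 460.4, 96.9]
tool_rot: [-3.14, -0.0, 2.283]
force: [-0.7, 0.4, -0.8]
width: 55.4
gripper_force: 0.0
t 24.23 at [530.1 460.4  96.9] [-179.9   -0.   130.8] F [-0.7  0.4 -0.8] w 55.4 g 0.0 j7 0.13
 xyz [ 2.3 -2.1 42.9] ang [-0.002 -0.    -0.004] dist 43 w_goal 0
```

```bash
python3 -m creep '[{"jaw":0.3,"xyz":[2.3,-1.9,20],"angular":[0,0,0]},{"jaw":0.3,"xyz":[2.3,-1.9,38],"angular":[0,0,0]},{"jaw":0.2,"xyz":[2.3,-1.9,41],"angular":[0,0,0]},{"jaw":0.05,"xyz":[2.3,-1.9,41],"angular":[0,0,0]},{"jaw":-0.05,"xyz":[2.3,-1.9,41],"angular":[0,0,0]},{"jaw":-0.1,"xyz":[2.3,-1.9,41],"angular":[0,0,0]},{"jaw":-0.15,"xyz":[2.3,-1.9,41],"angular":[0,0,0]},{"jaw":-0.15,"xyz":[2.3,-1.9,41],"angular":[0,0,0]}]' ; python3 -m creep '[{"jaw":-0.19,"xyz":[0,0,0],"angular":[0,0,0]},{"jaw":-0.19,"xyz":[0,0,0],"angular":[0,0,0]}]'
```

```text
clock: 25.22
eef_pos: [527.6, 461.4, 56.2]
tool_rot: [3.141, -0.0, 2.283]
force: [0.2, -0.8, 0.2]
width: 36.6
gripper_force: 0.2
clock: 25.48
eef_pos: [527.5, 461.3, 56.2]
tool_rot: [-3.141, -0.0, 2.283]
force: [-0.8, -0.7, 2.8]
width: 34.8
gripper_force: 13.1
```

```bash
python3 -m creep '[{"jaw":-0.19,"xyz":[0,0,-20],"angular":[0,0,0]},{"jaw":-0.19,"xyz":[0,0,-60],"angular":[0,0,0]},{"jaw":-0.19,"xyz":[0,0,-110],"angular":[0,0,0]},{"jaw":-0.19,"xyz":[0,0,-120],"angular":[0,0,0]}]'; python3 plan.py 591.9 -67.9 175 125.1
```

```text
clock: 25.98
eef_pos: [529.9, 462.9, 181.1]
tool_rot: [3.133, 0.0, 2.283]
force: [0.9, 1.3, -2.7]
width: 35.1
gripper_force: 13.0
t 25.98 at [529.9 462.9 181.1] [179.5   0.  130.8] F [ 0.9  1.3 -2.7] w 35.1 g 13.0 j7 0.12
 xyz [-442.4 -299.9    3.5] ang [ 0.009 -0.     0.099] dist 534 w_goal 42
```

```bash
python3 -m creep '[{"jaw":-0.19,"xyz":[-40,-27,0],"angular":[0,0,0.1]},{"jaw":-0.19,"xyz":[-85,-58,0],"angular":[0,0,0.1]},{"jaw":-0.19,"xyz":[-130,-88,0],"angular":[0,0,0.1]},{"jaw":-0.19,"xyz":[-175,-119,0],"angular":[0,0,0.1]},{"jaw":-0.19,"xyz":[-220,-149,0],"angular":[0,0,0.1]},{"jaw":-0.19,"xyz":[-265,-180,0],"angular":[0,0,0.1]},{"jaw":-0.19,"xyz":[-310,-210,0],"angular":[0,0,0.1]},{"jaw":-0.19,"xyz":[-355,-241,0],"angular":[0,0,0.1]},{"jaw":-0.19,"xyz":[-400,-271,0],"angular":[0,0,0.1]},{"jaw":-0.19,"xyz":[-430,-292,0],"angular":[0,0,0.1]},{"jaw":-0.19,"xyz":[-442,-300,10],"angular":[0,0,0.1]},{"jaw":-0.19,"xyz":[-442,-300,30],"angular":[0,0,0.1]}]';python3 -m creep '[{"jaw":-0.19,"xyz":[0,0,15],"angular":[0,0,0]},{"jaw":-0.19,"xyz":[0,0,15],"angular":[0,0,0]},{"jaw":-0.19,"xyz":[0,0,15],"angular":[0,0,0]}]'; python3 plan.py 591.9 -67.9 122 125.1
```

```text
clock: 27.48
eef_pos: [589.5, -70.1, 145.5]
tool_rot: [3.141, 0.001, 2.181]
force: [1.5, 0.8, -2.5]
width: 34.7
gripper_force: 13.0
clock: 27.85
eef_pos: [589.6, -68.6, 131.1]
tool_rot: [3.141, 0.0, 2.184]
force: [-0.1, -0.2, -2.7]
width: 34.6
gripper_force: 13.0
t 27.85 at [589.6 -68.6 131.1] [180.    0.  125.1] F [-0.1 -0.2 -2.7] w 34.6 g 13.0 j7 0.86
 xyz [-0.8  2.3  9.1] ang [0. 0. 0.] dist 9 w_goal 42
```

```bash
python3 -m creep '[{"jaw":-0.19,"xyz":[-0.8,2.3,5],"angular":[0,0,0]},{"jaw":-0.19,"xyz":[-0.8,2.3,10],"angular":[0,0,0]},{"jaw":-0.19,"xyz":[-0.8,2.3,15],"angular":[0,0,0]},{"jaw":-0.19,"xyz":[-0.8,2.3,18],"angular":[0,0,0]},{"jaw":-0.19,"xyz":[-0.8,2.3,21],"angular":[0,0,0]},{"jaw":-0.19,"xyz":[-0.8,2.3,21],"angular":[0,0,0]}]'; python3 -m creep '[{"jaw":-0.19,"xyz":[0,0,3],"angular":[0,0,0]},{"jaw":-0.19,"xyz":[0,0,6],"angular":[0,0,0]},{"jaw":-0.19,"xyz":[0,0,6],"angular":[0,0,0]}]'
```

```text
clock: 28.6
eef_pos: [591.4, -68.6, 109.7]
tool_rot: [-3.141, -0.0, 2.183]
force: [0.6, -0.9, -2.5]
width: 35.0
gripper_force: 13.0
clock: 28.98
eef_pos: [591.3, -68.5, 103.7]
tool_rot: [-3.141, -0.0, 2.183]
force: [0.6, -0.1, -3.5]
width: 34.8
gripper_force: 13.0
```

```bash
python3 -m creep '[{"jaw":-0.19,"xyz":[0,0,1.5],"angular":[0,0,0]},{"jaw":-0.19,"xyz":[0,0,2],"angular":[0,0,0]},{"jaw":-0.19,"xyz":[0,0,2],"angular":[0,0,0]}]'; python3 -m creep '[{"jaw":-0.19,"xyz":[0,0,1],"angular":[0,0,0]},{"jaw":-0.19,"xyz":[0,0,1.5],"angular":[0,0,0]},{"jaw":-0.19,"xyz":[0,0,1.5],"angular":[0,0,0]}]'
```

```text
clock: 29.35
eef_pos: [591.6, -68.6, 101.9]
tool_rot: [-3.142, -0.0, 2.183]
force: [-0.6, -0.1, -1.9]
width: 34.6
gripper_force: 13.0
clock: 29.72
eef_pos: [591.5, -68.6, 100.4]
tool_rot: [-3.141, -0.0, 2.183]
force: [0.6, 0.1, -3.3]
width: 34.9
gripper_force: 13.0
```

```bash
python3 -m creep '[{"jaw":-0.19,"xyz":[0,0,3],"angular":[0,0,0]},{"jaw":-0.19,"xyz":[0,0,6],"angular":[0,0,0]},{"jaw":-0.19,"xyz":[0,0,8],"angular":[0,0,0]},{"jaw":-0.19,"xyz":[0,0,8],"angular":[0,0,0]}]'; python3 -m creep '[{"jaw":-0.19,"xyz":[0,0,0.7],"angular":[0,0,0]},{"jaw":-0.19,"xyz":[0,0,1.2],"angular":[0,0,0]},{"jaw":-0.19,"xyz":[0,0,1.2],"angular":[0,0,0]}]'
```

```text
clock: 30.22
eef_pos: [591.4, -68.6, 92.2]
tool_rot: [-3.141, -0.0, 2.183]
force: [0.1, -0.2, -2.4]
width: 34.8
gripper_force: 13.0
clock: 30.6
eef_pos: [591.6, -68.4, 91.6]
tool_rot: [3.141, -0.0, 2.183]
force: [-1.1, 1.5, 0.9]
width: 35.0
gripper_force: 13.3
```

```bash
python3 -m creep '[{"jaw":-0.1,"xyz":[0,0,0],"angular":[0,0,0]},{"jaw":0.1,"xyz":[0,0,0],"angular":[0,0,0]},{"jaw":0.3,"xyz":[0,0,0],"angular":[0,0,0]},{"jaw":0.4,"xyz":[0,0,0],"angular":[0,0,0]},{"jaw":0.4,"xyz":[0,0,-30],"angular":[0,0,0]},{"jaw":0.4,"xyz":[0,0,-90],"angular":[0,0,0]},{"jaw":0.4,"xyz":[0,0,-110],"angular":[0,0,0]},{"jaw":0.4,"xyz":[0,0,-110],"angular":[0,0,0]}]'; cat > chk.py <<'E'
from h import *
import sys
ims={n:viewer.get_image(n)[0] for n in('top','scene')}
L={1:(456.6,361,-45.6),2:(431,235,5),3:(417.8,109.8,-78.5)}
for i in map(int,sys.argv[1:]): print(i,fit(ims,L[i][0],L[i][1],0,L[i][2],0))
E
python3 chk.py 1 2 3; python3 plan.py 457.2 360.5 195 128
```

```text
clock: 31.6
eef_pos: [592.7, -68.8, 203.1]
tool_rot: [3.138, 0.003, 2.183]
force: [0.1, 0.3, 0.7]
width: 60.0
gripper_force: 0.0
1 ([456.5, 361.3, -45.5, 1.1, -1.7], np.float64(0.102))
2 ([430.8, 234.9, 5.2, 1.2, -0.9], np.float64(0.166))
3 ([417.5, 109.0, -78.6, 1.6, -0.3], np.float64(0.372))
t 31.7 at [591.  -68.4 200.5] [-1.800e+02 -1.000e-01  1.251e+02] F [-0.2  0.   0.1] w 59.8 g 0.0 j7 0.84
 xyz [427.9 136.9   5.8] ang [-0.001 -0.001 -0.051] dist 449 w_goal 0
```

```bash
python3 -m creep '[{"jaw":0.3,"xyz":[60,19,0],"angular":[0,0,-0.05]},{"jaw":0.3,"xyz":[115,37,0],"angular":[0,0,-0.05]},{"jaw":0.3,"xyz":[170,54,0],"angular":[0,0,-0.05]},{"jaw":0.3,"xyz":[225,72,0],"angular":[0,0,-0.05]},{"jaw":0.3,"xyz":[280,90,0],"angular":[0,0,-0.05]},{"jaw":0.3,"xyz":[335,107,0],"angular":[0,0,-0.05]},{"jaw":0.3,"xyz":[385,123,0],"angular":[0,0,-0.05]},{"jaw":0.3,"xyz":[415,133,20],"angular":[0,0,-0.05]},{"jaw":0.3,"xyz":[428,137,60],"angular":[0,0,-0.05]},{"jaw":0.3,"xyz":[428,137,100],"angular":[0,0,-0.05]},{"jaw":0.3,"xyz":[428,137,100],"angular":[0,0,-0.05]},{"jaw":0.3,"xyz":[428,137,100],"angular":[0,0,-0.05]}]'; python3 plan.py 457.2 360.6 55 128
```

```text
clock: 33.2
eef_pos: [458.3, 360.0, 101.5]
tool_rot: [-3.141, 0.0, 2.232]
force: [0.6, -0.1, 0.0]
width: 55.3
gripper_force: 0.0
t 33.2 at [458.3 360.  101.5] [-180.     0.   127.9] F [ 0.6 -0.1  0. ] w 55.3 g 0.0 j7 0.16
 xyz [ 1.1 -0.5 46.5] ang [-0.     0.    -0.002] dist 47 w_goal 0
```

```bash
python3 -m creep '[{"jaw":0.3,"xyz":[1,-0.5,20],"angular":[0,0,0]},{"jaw":0.3,"xyz":[1,-0.5,40],"angular":[0,0,0]},{"jaw":0.2,"xyz":[1,-0.5,46.5],"angular":[0,0,0]},{"jaw":0.05,"xyz":[1,-0.5,46.5],"angular":[0,0,0]},{"jaw":-0.05,"xyz":[1,-0.5,46.5],"angular":[0,0,0]},{"jaw":-0.1,"xyz":[1,-0.5,46.5],"angular":[0,0,0]},{"jaw":-0.15,"xyz":[1,-0.5,46.5],"angular":[0,0,0]},{"jaw":-0.15,"xyz":[1,-0.5,46.5],"angular":[0,0,0]},{"jaw":-0.19,"xyz":[1,-0.5,46.5],"angular":[0,0,0]},{"jaw":-0.19,"xyz":[1,-0.5,46.5],"angular":[0,0,0]}]' ; python3 -m creep '[{"jaw":-0.19,"xyz":[0,0,-20],"angular":[0,0,0]},{"jaw":-0.19,"xyz":[0,0,-60],"angular":[0,0,0]},{"jaw":-0.19,"xyz":[0,0,-110],"angular":[0,0,0]},{"jaw":-0.19,"xyz":[0,0,-120],"angular":[0,0,0]},{"jaw":-0.19,"xyz":[0,0,-120],"angular":[0,0,0]}]'; python3 plan.py 604.2 -186 170 134.1
```

```text
clock: 34.45
eef_pos: [456.8, 360.9, 55.0]
tool_rot: [3.142, -0.0, 2.233]
force: [-0.6, 0.3, 4.1]
width: 34.7
gripper_force: 15.1
clock: 35.08
eef_pos: [456.6, 360.9, 174.6]
tool_rot: [3.142, -0.0, 2.233]
force: [0.1, 0.3, -2.5]
width: 34.7
gripper_force: 14.9
t 35.08 at [456.6 360.9 174.6] [180.   -0.  127.9] F [ 0.1  0.3 -2.5] w 34.7 g 14.9 j7 0.13
 xyz [-522.1 -219.8    4.5] ang [ 0.    -0.    -0.107] dist 566 w_goal 61
```

```bash
python3 -m creep '[{"jaw":-0.19,"xyz":[-45,-19,-10],"angular":[0,0,-0.107]},{"jaw":-0.19,"xyz":[-95,-40,-10],"angular":[0,0,-0.107]},{"jaw":-0.19,"xyz":[-150,-63,-10],"angular":[0,0,-0.107]},{"jaw":-0.19,"xyz":[-205,-86,-10],"angular":[0,0,-0.107]},{"jaw":-0.19,"xyz":[-260,-110,-10],"angular":[0,0,-0.107]},{"jaw":-0.19,"xyz":[-315,-133,-10],"angular":[0,0,-0.107]},{"jaw":-0.19,"xyz":[-370,-156,-10],"angular":[0,0,-0.107]},{"jaw":-0.19,"xyz":[-425,-179,-10],"angular":[0,0,-0.107]},{"jaw":-0.19,"xyz":[-475,-200,-10],"angular":[0,0,-0.107]},{"jaw":-0.19,"xyz":[-510,-215,-10],"angular":[0,0,-0.107]},{"jaw":-0.19,"xyz":[-522,-220,0],"angular":[0,0,-0.107]},{"jaw":-0.19,"xyz":[-522,-220,20],"angular":[0,0,-0.107]}]';python3 -m creep '[{"jaw":-0.19,"xyz":[0,0,25],"angular":[0,0,0]},{"jaw":-0.19,"xyz":[0,0,25],"angular":[0,0,0]},{"jaw":-0.19,"xyz":[0,0,25],"angular":[0,0,0]}]'; python3 plan.py 604.2 -186 108 134.1
```

```text
clock: 36.58
eef_pos: [603.5, -186.5, 152.6]
tool_rot: [-3.141, -0.002, 2.338]
force: [0.6, 0.9, -1.3]
width: 35.0
gripper_force: 14.9
clock: 36.95
eef_pos: [604.1, -185.1, 129.4]
tool_rot: [-3.141, -0.001, 2.341]
force: [-0.5, -0.8, -1.0]
width: 35.2
gripper_force: 15.0
t 36.95 at [ 604.1 -185.1  129.4] [-1.800e+02 -1.000e-01  1.341e+02] F [-0.5 -0.8 -1. ] w 35.2 g 15.0 j7 1.14
 xyz [-0.7 -0.5 21.4] ang [-0.    -0.001  0.   ] dist 21 w_goal 61
```

```bash
python3 -m creep '[{"jaw":-0.19,"xyz":[-0.7,-0.5,6],"angular":[0,0,0]},{"jaw":-0.19,"xyz":[-0.7,-0.5,12],"angular":[0,0,0]},{"jaw":-0.19,"xyz":[-0.7,-0.5,17],"angular":[0,0,0]},{"jaw":-0.19,"xyz":[-0.7,-0.5,20],"angular":[0,0,0]},{"jaw":-0.19,"xyz":[-0.7,-0.5,23],"angular":[0,0,0]},{"jaw":-0.19,"xyz":[-0.7,-0.5,23],"angular":[0,0,0]}]'; python3 -m creep '[{"jaw":-0.19,"xyz":[0,0,2],"angular":[0,0,0]},{"jaw":-0.19,"xyz":[0,0,4],"angular":[0,0,0]},{"jaw":-0.19,"xyz":[0,0,4],"angular":[0,0,0]}]'
```

```text
clock: 37.7
eef_pos: [604.2, -186.9, 106.5]
tool_rot: [-3.141, -0.0, 2.34]
force: [-1.2, 0.8, -1.7]
width: 35.0
gripper_force: 14.9
clock: 38.08
eef_pos: [604.2, -186.9, 102.6]
tool_rot: [-3.141, -0.0, 2.34]
force: [0.2, 0.3, -2.0]
width: 34.9
gripper_force: 15.0
```

```bash
python3 -m creep '[{"jaw":-0.19,"xyz":[0,-0.5,1],"angular":[0,0,0]},{"jaw":-0.19,"xyz":[0,-0.5,2],"angular":[0,0,0]},{"jaw":-0.19,"xyz":[0,-0.5,2.5],"angular":[0,0,0]},{"jaw":-0.19,"xyz":[0,-0.5,2.5],"angular":[0,0,0]}]'; python3 -m creep '[{"jaw":-0.19,"xyz":[0,0,0.5],"angular":[0,0,0]},{"jaw":-0.19,"xyz":[0,0,1],"angular":[0,0,0]},{"jaw":-0.19,"xyz":[0,0,1],"angular":[0,0,0]}]'
```

```text
clock: 38.58
eef_pos: [603.9, -187.3, 100.2]
tool_rot: [-3.142, -0.0, 2.34]
force: [-0.0, 0.0, -2.0]
width: 35.0
gripper_force: 15.0
clock: 38.95
eef_pos: [603.9, -187.3, 99.2]
tool_rot: [-3.142, -0.0, 2.34]
force: [-1.3, -0.2, -1.9]
width: 34.6
gripper_force: 15.0
```

```bash
python3 -m creep '[{"jaw":-0.19,"xyz":[0,0,3],"angular":[0,0,0]},{"jaw":-0.19,"xyz":[0,0,6],"angular":[0,0,0]},{"jaw":-0.19,"xyz":[0,0,8],"angular":[0,0,0]},{"jaw":-0.19,"xyz":[0,0,8],"angular":[0,0,0]}]'; python3 -m creep '[{"jaw":-0.19,"xyz":[0,0,0.7],"angular":[0,0,0]},{"jaw":-0.19,"xyz":[0,0,1.2],"angular":[0,0,0]},{"jaw":-0.19,"xyz":[0,0,1.2],"angular":[0,0,0]}]'
```

```text
clock: 39.45
eef_pos: [603.8, -187.2, 91.0]
tool_rot: [-3.141, -0.0, 2.34]
force: [-0.8, -0.0, -2.3]
width: 35.0
gripper_force: 15.0
clock: 39.83
eef_pos: [604.0, -187.3, 90.1]
tool_rot: [3.142, 0.0, 2.34]
force: [-0.2, 0.2, -2.0]
width: 35.1
gripper_force: 15.0
```

```bash
python3 -m creep '[{"jaw":-0.19,"xyz":[0,0,0.6],"angular":[0,0,0]},{"jaw":-0.19,"xyz":[0,0,0.8],"angular":[0,0,0]},{"jaw":-0.19,"xyz":[0,0,0.8],"angular":[0,0,0]}]';  python3 -m creep '[{"jaw":-0.1,"xyz":[0,0,0],"angular":[0,0,0]},{"jaw":0.1,"xyz":[0,0,0],"angular":[0,0,0]},{"jaw":0.3,"xyz":[0,0,0],"angular":[0,0,0]},{"jaw":0.4,"xyz":[0,0,0],"angular":[0,0,0]},{"jaw":0.4,"xyz":[0,0,-30],"angular":[0,0,0]},{"jaw":0.4,"xyz":[0,0,-90],"angular":[0,0,0]},{"jaw":0.4,"xyz":[0,0,-115],"angular":[0,0,0]},{"jaw":0.4,"xyz":[0,0,-115],"angular":[0,0,0]}]'; python3 chk.py 2 3; python3 plan.py 431.5 234.4 195 0
```

```text
clock: 40.2
eef_pos: [604.0, -187.3, 90.1]
tool_rot: [3.141, 0.0, 2.34]
force: [-2.6, 1.4, 4.5]
width: 35.0
gripper_force: 15.5
clock: 41.2
eef_pos: [605.4, -187.8, 206.7]
tool_rot: [3.139, 0.004, 2.34]
force: [-0.2, -0.1, -0.0]
width: 60.1
gripper_force: 0.0
2 ([387.5, 263.2, 10.1, 1.2, -1.1], np.float64(0.113))
3 ([417.8, 109.8, -78.4, 1.3, -1.1], np.float64(0.054))
t 41.3 at [ 603.4 -187.   203.6] [-1.800e+02 -1.000e-01  1.341e+02] F [-0.3  0.1 -0.6] w 59.6 g 0.0 j7 1.13
 xyz [422.3 169.5   9. ] ang [-1.00e-03 -0.00e+00  2.34e+00] dist 455 w_goal -119
```

```bash
python3 - <<'E'
from h import *
ims={n:viewer.get_image(n)[0] for n in('top','scene')}
for a in(-50,10,70): print(fit(ims,387.5,263.2,0,a,0))
T=[cv2.resize(rect(n,ims[n],*l),(266,266)) for l in[(387.5,263,3),(604,-187,38)] for n in('top','scene')]
cv2.imwrite('pics/t4.png',np.vstack([np.hstack(T[:2]),np.hstack(T[2:])])[...,::-1])
E
```

```text
([387.7, 262.7, -49.2, 1.2, -1.2], np.float64(0.3))
([387.8, 263.1, 10.5, 0.7, -1.0], np.float64(0.152))
([387.8, 263.7, 70.5, 1.0, -1.3], np.float64(0.282))
```

View pics/t4.png

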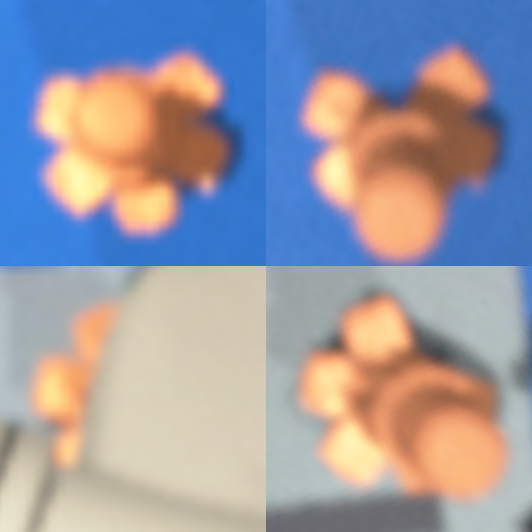

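```bash
python3 plan.py 388.2 262.5 195 209
```

```text
t 41.4 at [ 602.9 -186.9  202.7] [-179.9   -0.2  134.1] F [ 0.1  0.  -0.8] w 60.0 g 0.0 j7 1.13
 xyz [472.3 158.2   8.7] ang [ 0.    -0.003 -1.308] dist 498 w_goal 85
```

```bash
python3 -m creep '[{"jaw":0.3,"xyz":[50,17,0],"angular":[0,0,-0.14]},{"jaw":0.3,"xyz":[100,33,0],"angular":[0,0,-0.3]},{"jaw":0.3,"xyz":[150,50,0],"angular":[0,0,-0.46]},{"jaw":0.3,"xyz":[200,67,0],"angular":[0,0,-0.62]},{"jaw":0.3,"xyz":[255,85,0],"angular":[0,0,-0.78]},{"jaw":0.3,"xyz":[310,104,0],"angular":[0,0,-0.94]},{"jaw":0.3,"xyz":[360,121,0],"angular":[0,0,-1.1]},{"jaw":0.3,"xyz":[410,138,0],"angular":[0,0,-1.25]},{"jaw":0.3,"xyz":[450,152,20],"angular":[0,0,-1.308]},{"jaw":0.3,"xyz":[473,158,60],"angular":[0,0,-1.308]},{"jaw":0.3,"xyz":[473,158,100],"angular":[0,0,-1.308]},{"jaw":0.3,"xyz":[473,158,100],"angular":[0,0,-1.308]}]'; python3 -m creep '[{"jaw":0.3,"xyz":[0,0,0],"angular":[0,0,0]},{"jaw":0.3,"xyz":[0,0,0],"angular":[0,0,0]}]'; python3 plan.py 388.2 262.5 55 209
```

```text
clock: 42.9
eef_pos: [386.0, 261.1, 101.4]
tool_rot: [-3.141, -0.008, -2.634]
force: [0.1, -0.1, 0.4]
width: 55.6
gripper_force: 0.0
clock: 43.15
eef_pos: [389.6, 262.7, 105.6]
tool_rot: [3.141, 0.003, -2.637]
force: [-0.8, -0.6, 0.6]
width: 55.5
gripper_force: 0.0
t 43.15 at [389.6 262.7 105.6] [ 1.800e+02  1.000e-01 -1.511e+02] F [-0.8 -0.6  0.6] w 55.5 g 0.0 j7 1.2
 xyz [ 1.4  0.5 50.6] ang [ 0.     0.003 -0.001] dist 51 w_goal 85
```

```bash
python3 -m creep '[{"jaw":0.3,"xyz":[0.9,0.5,20],"angular":[0,0,0]},{"jaw":0.3,"xyz":[0.9,0.5,40],"angular":[0,0,0]},{"jaw":0.2,"xyz":[0.9,0.5,50],"angular":[0,0,0]},{"jaw":0.05,"xyz":[0.9,0.5,50],"angular":[0,0,0]},{"jaw":-0.05,"xyz":[0.9,0.5,50],"angular":[0,0,0]},{"jaw":-0.1,"xyz":[0.9,0.5,50],"angular":[0,0,0]},{"jaw":-0.15,"xyz":[0.9,0.5,50],"angular":[0,0,0]},{"jaw":-0.15,"xyz":[0.9,0.5,50],"angular":[0,0,0]},{"jaw":-0.19,"xyz":[0.9,0.5,50],"angular":[0,0,0]},{"jaw":-0.19,"xyz":[0.9,0.5,50],"angular":[0,0,0]}]' ; python3 -m creep '[{"jaw":-0.19,"xyz":[0,0,-20],"angular":[0,0,0]},{"jaw":-0.19,"xyz":[0,0,-60],"angular":[0,0,0]},{"jaw":-0.19,"xyz":[0,0,-110],"angular":[0,0,0]},{"jaw":-0.19,"xyz":[0,0,-120],"angular":[0,0,0]},{"jaw":-0.19,"xyz":[0,0,-120],"angular":[0,0,0]}]'; python3 plan.py 486.2 -198.6 170 -16
```

```text
clock: 44.4
eef_pos: [387.6, 262.5, 54.6]
tool_rot: [-3.142, 0.0, -2.635]
force: [0.2, -0.9, 6.1]
width: 34.8
gripper_force: 15.9
clock: 45.02
eef_pos: [387.5, 262.3, 174.2]
tool_rot: [-3.142, 0.0, -2.636]
force: [-0.2, -0.2, -2.4]
width: 35.0
gripper_force: 15.8
t 45.02 at [387.5 262.3 174.2] [-180.    0. -151.] F [-0.2 -0.2 -2.4] w 35.0 g 15.8 j7 1.23
 xyz [ 137.  -451.     4.2] ang [-0.     0.    -2.356] dist 471 w_goal -84
```

```bash
python3 -m creep '[{"jaw":-0.19,"xyz":[13,-43,-5],"angular":[0,0,0.17]},{"jaw":-0.19,"xyz":[27,-88,-5],"angular":[0,0,0.34]},{"jaw":-0.19,"xyz":[42,-138,-5],"angular":[0,0,0.51]},{"jaw":-0.19,"xyz":[57,-188,-5],"angular":[0,0,0.68]},{"jaw":-0.19,"xyz":[72,-238,-5],"angular":[0,0,0.85]},{"jaw":-0.19,"xyz":[88,-290,-5],"angular":[0,0,1.02]},{"jaw":-0.19,"xyz":[104,-342,-5],"angular":[0,0,1.19]},{"jaw":-0.19,"xyz":[119,-392,-5],"angular":[0,0,1.36]},{"jaw":-0.19,"xyz":[131,-430,-5],"angular":[0,0,1.53]},{"jaw":-0.19,"xyz":[137,-451,-5],"angular":[0,0,1.7]},{"jaw":-0.19,"xyz":[137,-451,-5],"angular":[0,0,1.87]},{"jaw":-0.19,"xyz":[137,-451,-5],"angular":[0,0,2.0]}]'; python3 -m creep '[{"jaw":-0.19,"xyz":[0,0,0],"angular":[0,0,0.17]},{"jaw":-0.19,"xyz":[0,0,0],"angular":[0,0,0.34]},{"jaw":-0.19,"xyz":[0,0,0],"angular":[0,0,0.51]},{"jaw":-0.19,"xyz":[0,0,0],"angular":[0,0,0.68]},{"jaw":-0.19,"xyz":[0,0,0],"angular":[0,0,0.85]},{"jaw":-0.19,"xyz":[0,0,0],"angular":[0,0,1.02]},{"jaw":-0.19,"xyz":[0,0,0],"angular":[0,0,1.19]},{"jaw":-0.19,"xyz":[0,0,0],"angular":[0,0,1.36]},{"jaw":-0.19,"xyz":[0,0,0],"angular":[0,0,1.53]},{"jaw":-0.19,"xyz":[0,0,10],"angular":[0,0,1.7]},{"jaw":-0.19,"xyz":[0,0,30],"angular":[0,0,1.87]},{"jaw":-0.19,"xyz":[0,0,50],"angular":[0,0,1.927]}]'; python3 -m creep '[{"jaw":-0.19,"xyz":[0,0,0],"angular":[0,0,0]},{"jaw":-0.19,"xyz":[0,0,0],"angular":[0,0,0]}]';python3 plan.py 486.2 -198.6 108 -16.3
```

```text
clock: 46.52
eef_pos: [484.8, -198.5, 176.8]
tool_rot: [-3.137, -0.0, 1.642]
force: [-0.2, 0.0, -2.5]
width: 34.8
gripper_force: 15.8
clock: 48.02
eef_pos: [484.9, -198.0, 126.7]
tool_rot: [3.139, 0.004, -0.282]
force: [0.7, -0.5, -0.9]
width: 34.9
gripper_force: 15.8
clock: 48.28
eef_pos: [485.9, -198.6, 128.9]
tool_rot: [3.14, 0.001, -0.278]
force: [0.0, 1.0, -2.2]
width: 34.8
gripper_force: 15.8
t 48.27 at [ 485.9 -198.6  128.9] [ 1.799e+02  1.000e-01 -1.590e+01] F [ 0.   1.  -2.2] w 34.8 g 15.8 j7 -0.7
 xyz [ 0.3 -0.1 20.9] ang [0.001 0.001 0.006] dist 21 w_goal -84
```

```bash
python3 -m creep '[{"jaw":-0.19,"xyz":[0.7,0,6],"angular":[0,0,0.006]},{"jaw":-0.19,"xyz":[0.7,0,12],"angular":[0,0,0.006]},{"jaw":-0.19,"xyz":[0.7,0,17],"angular":[0,0,0.006]},{"jaw":-0.19,"xyz":[0.7,0,20],"angular":[0,0,0.006]},{"jaw":-0.19,"xyz":[0.7,0,24],"angular":[0,0,0.006]},{"jaw":-0.19,"xyz":[0.7,0,25],"angular":[0,0,0.006]},{"jaw":-0.19,"xyz":[0.7,0,25],"angular":[0,0,0.006]}]'; python3 -m creep '[{"jaw":-0.19,"xyz":[0,0,1],"angular":[0,0,0]},{"jaw":-0.19,"xyz":[0,0,2],"angular":[0,0,0]},{"jaw":-0.19,"xyz":[0,0,2],"angular":[0,0,0]}]'
```

```text
clock: 49.15
eef_pos: [486.9, -198.7, 104.2]
tool_rot: [3.141, 0.0, -0.285]
force: [-0.0, -0.3, -2.5]
width: 34.8
gripper_force: 15.8
clock: 49.52
eef_pos: [487.0, -198.7, 102.3]
tool_rot: [3.141, -0.0, -0.285]
force: [0.2, -0.3, -1.6]
width: 34.7
gripper_force: 15.9
```

```bash
python3 -m creep '[{"jaw":-0.19,"xyz":[0,0,1],"angular":[0,0,0]},{"jaw":-0.19,"xyz":[0,0,1],"angular":[0,0,0]}]'; python3 -m creep '[{"jaw":-0.19,"xyz":[0,0,1],"angular":[0,0,0]},{"jaw":-0.19,"xyz":[0,0,1],"angular":[0,0,0]}]'; python3 -m creep '[{"jaw":-0.19,"xyz":[0,0,0.5],"angular":[0,0,0]},{"jaw":-0.19,"xyz":[0,0,0.5],"angular":[0,0,0]}]'
```

```text
clock: 49.78
eef_pos: [487.0, -198.7, 101.2]
tool_rot: [3.141, 0.0, -0.285]
force: [-0.7, -0.7, -1.5]
width: 34.9
gripper_force: 15.9
clock: 50.02
eef_pos: [487.0, -198.6, 100.2]
tool_rot: [3.141, 0.0, -0.285]
force: [-0.6, -0.2, -1.8]
width: 34.9
gripper_force: 15.9
clock: 50.28
eef_pos: [487.0, -198.7, 99.8]
tool_rot: [3.141, 0.0, -0.285]
force: [-1.3, -0.8, -0.9]
width: 34.9
gripper_force: 15.9
```

```bash
python3 -m creep '[{"jaw":-0.19,"xyz":[0,0,2],"angular":[0,0,0]},{"jaw":-0.19,"xyz":[0,0,4],"angular":[0,0,0]},{"jaw":-0.19,"xyz":[0,0,4],"angular":[0,0,0]}]'; python3 -m creep '[{"jaw":-0.19,"xyz":[0,0,2],"angular":[0,0,0]},{"jaw":-0.19,"xyz":[0,0,4],"angular":[0,0,0]},{"jaw":-0.19,"xyz":[0,0,5.3],"angular":[0,0,0]},{"jaw":-0.19,"xyz":[0,0,5.3],"angular":[0,0,0]}]';python3 -m creep '[{"jaw":-0.19,"xyz":[0,0,0.5],"angular":[0,0,0]},{"jaw":-0.19,"xyz":[0,0,0.9],"angular":[0,0,0]},{"jaw":-0.19,"xyz":[0,0,0.9],"angular":[0,0,0]}]'
```

```text
clock: 50.65
eef_pos: [486.9, -198.6, 95.5]
tool_rot: [3.141, 0.0, -0.285]
force: [-1.9, -1.9, -3.7]
width: 35.1
gripper_force: 15.8
clock: 51.15
eef_pos: [486.9, -198.6, 90.3]
tool_rot: [3.141, 0.0, -0.285]
force: [-1.0, -2.2, -3.8]
width: 35.1
gripper_force: 15.8
clock: 51.52
eef_pos: [486.9, -198.7, 89.7]
tool_rot: [3.142, 0.0, -0.285]
force: [-1.5, -1.4, 1.2]
width: 34.8
gripper_force: 16.1
```

```bash
python3 -m creep '[{"jaw":-0.1,"xyz":[0,0,0],"angular":[0,0,0]},{"jaw":0.1,"xyz":[0,0,0],"angular":[0,0,0]},{"jaw":0.3,"xyz":[0,0,0],"angular":[0,0,0]},{"jaw":0.4,"xyz":[0,0,0],"angular":[0,0,0]},{"jaw":0.4,"xyz":[0,0,-30],"angular":[0,0,0]},{"jaw":0.4,"xyz":[0,0,-90],"angular":[0,0,0]},{"jaw":0.4,"xyz":[0,0,-115],"angular":[0,0,0]},{"jaw":0.4,"xyz":[0,0,-115],"angular":[0,0,0]},{"jaw":0.4,"xyz":[0,0,-115],"angular":[0,0,0]}]'; python3 chk.py 3; python3 plan.py 418.4 109.3 204 80
```

```text
clock: 52.65
eef_pos: [486.6, -197.8, 203.7]
tool_rot: [-3.141, 0.001, -0.285]
force: [-0.2, 0.1, -0.3]
width: 60.0
gripper_force: 0.0
3 ([418.4, 107.9, -78.4, 0.7, 0.9], np.float64(0.446))
t 52.75 at [ 486.4 -198.   203.4] [-1.80e+02  1.00e-01 -1.63e+01] F [ 1.1 -0.4 -0.2] w 59.8 g 0.0 j7 -0.81
 xyz [-1.517e+02 -2.758e+02 -2.000e-01] ang [-2.000e-03  1.000e-03 -1.682e+00] dist 315 w_goal -25
```

```bash
python3 -m creep '[{"jaw":0.3,"xyz":[-20,-36,0],"angular":[0,0,-0.17]},{"jaw":0.3,"xyz":[-42,-76,0],"angular":[0,0,-0.34]},{"jaw":0.3,"xyz":[-64,-116,0],"angular":[0,0,-0.51]},{"jaw":0.3,"xyz":[-86,-156,0],"angular":[0,0,-0.68]},{"jaw":0.3,"xyz":[-108,-196,0],"angular":[0,0,-0.85]},{"jaw":0.3,"xyz":[-130,-236,0],"angular":[0,0,-1.02]},{"jaw":0.3,"xyz":[-145,-264,0],"angular":[0,0,-1.19]},{"jaw":0.3,"xyz":[-151.7,-275.8,0],"angular":[0,0,-1.36]},{"jaw":0.3,"xyz":[-151.7,-275.8,20],"angular":[0,0,-1.53]},{"jaw":0.3,"xyz":[-151.7,-275.8,60],"angular":[0,0,-1.682]},{"jaw":0.3,"xyz":[-151.7,-275.8,100],"angular":[0,0,-1.682]},{"jaw":0.3,"xyz":[-151.7,-275.8,100],"angular":[0,0,-1.682]}]'; python3 -m creep '[{"jaw":0.3,"xyz":[0,0,0],"angular":[0,0,0]},{"jaw":0.3,"xyz":[0,0,0],"angular":[0,0,0]}]'; python3 plan.py 418.4 109.3 54.7 80
```

```text
clock: 54.25
eef_pos: [416.7, 107.9, 102.3]
tool_rot: [-3.135, 0.003, 1.395]
force: [-0.1, -1.0, 0.6]
width: 55.5
gripper_force: 0.0
clock: 54.5
eef_pos: [419.9, 109.0, 105.7]
tool_rot: [3.139, -0.001, 1.397]
force: [0.3, 0.6, 0.1]
width: 55.6
gripper_force: 0.0
t 54.5 at [419.9 109.  105.7] [ 1.799e+02 -1.000e-01  8.000e+01] F [0.3 0.6 0.1] w 55.6 g 0.0 j7 0.05
 xyz [ 0.  -1.6 51. ] ang [ 0.002 -0.001  0.   ] dist 51 w_goal -25
```

```bash
python3 -m creep '[{"jaw":0.3,"xyz":[0,-1,20],"angular":[0,0,0]},{"jaw":0.3,"xyz":[0,-1,40],"angular":[0,0,0]},{"jaw":0.2,"xyz":[0,-1,50.5],"angular":[0,0,0]},{"jaw":0.05,"xyz":[0,-1,50.5],"angular":[0,0,0]},{"jaw":-0.05,"xyz":[0,-1,50.5],"angular":[0,0,0]},{"jaw":-0.1,"xyz":[0,-1,50.5],"angular":[0,0,0]},{"jaw":-0.15,"xyz":[0,-1,50.5],"angular":[0,0,0]},{"jaw":-0.15,"xyz":[0,-1,50.5],"angular":[0,0,0]},{"jaw":-0.19,"xyz":[0,-1,50.5],"angular":[0,0,0]},{"jaw":-0.19,"xyz":[0,-1,50.5],"angular":[0,0,0]}]' ; python3 -m creep '[{"jaw":-0.19,"xyz":[0,0,-20],"angular":[0,0,0]},{"jaw":-0.19,"xyz":[0,0,-60],"angular":[0,0,0]},{"jaw":-0.19,"xyz":[0,0,-110],"angular":[0,0,0]},{"jaw":-0.19,"xyz":[0,0,-120],"angular":[0,0,0]},{"jaw":-0.19,"xyz":[0,0,-120],"angular":[0,0,0]}]'; python3 plan.py 474 -80.4 170 -37.6
```

```text
clock: 55.75
eef_pos: [418.1, 109.0, 54.4]
tool_rot: [3.141, -0.0, 1.397]
force: [-1.7, 0.7, 5.5]
width: 35.0
gripper_force: 16.6
clock: 56.38
eef_pos: [418.0, 109.4, 174.1]
tool_rot: [3.141, -0.001, 1.398]
force: [-0.0, -0.1, -1.6]
width: 35.2
gripper_force: 16.5
t 56.38 at [418.  109.4 174.1] [180.   -0.   80.1] F [-0.  -0.1 -1.6] w 35.2 g 16.5 j7 0.09
 xyz [-177.3   87.9    4. ] ang [-0.000e+00 -1.000e-03  2.054e+00] dist 198 w_goal -118
```

```bash
python3 -m creep '[{"jaw":-0.19,"xyz":[-15,7,-5],"angular":[0,0,0.17]},{"jaw":-0.19,"xyz":[-35,17,-5],"angular":[0,0,0.34]},{"jaw":-0.19,"xyz":[-55,27,-5],"angular":[0,0,0.51]},{"jaw":-0.19,"xyz":[-75,37,-5],"angular":[0,0,0.68]},{"jaw":-0.19,"xyz":[-95,47,-5],"angular":[0,0,0.85]},{"jaw":-0.19,"xyz":[-115,57,-5],"angular":[0,0,1.02]},{"jaw":-0.19,"xyz":[-135,67,-5],"angular":[0,0,1.19]},{"jaw":-0.19,"xyz":[-155,77,-5],"angular":[0,0,1.36]},{"jaw":-0.19,"xyz":[-170,84,-5],"angular":[0,0,1.53]},{"jaw":-0.19,"xyz":[-177,88,-5],"angular":[0,0,1.7]},{"jaw":-0.19,"xyz":[-177,88,-5],"angular":[0,0,1.87]},{"jaw":-0.19,"xyz":[-177,88,-5],"angular":[0,0,2.054]}]'; python3 -m creep '[{"jaw":-0.19,"xyz":[0,0,10],"angular":[0,0,0]},{"jaw":-0.19,"xyz":[0,0,30],"angular":[0,0,0]},{"jaw":-0.19,"xyz":[0,0,50],"angular":[0,0,0]},{"jaw":-0.19,"xyz":[0,0,50],"angular":[0,0,0]},{"jaw":-0.19,"xyz":[0,0,50],"angular":[0,0,0]}]';python3 plan.py 474 -80.4 108 -37.6
```

```text
clock: 57.88
eef_pos: [473.0, -80.7, 176.9]
tool_rot: [3.139, 0.003, -0.664]
force: [1.0, -0.3, -1.7]
width: 34.9
gripper_force: 16.5
clock: 58.5
eef_pos: [473.9, -80.9, 128.9]
tool_rot: [3.141, 0.0, -0.656]
force: [0.2, 0.2, -2.4]
width: 34.5
gripper_force: 16.5
t 58.5 at [473.9 -80.9 128.9] [180.    0.  -37.6] F [ 0.2  0.2 -2.4] w 34.5 g 16.5 j7 -1.04
 xyz [-0.2 -0.5 20.9] ang [ 0.  0. -0.] dist 21 w_goal -118
```

```bash
python3 -m creep '[{"jaw":-0.19,"xyz":[-0.2,-0.3,6],"angular":[0,0,0]},{"jaw":-0.19,"xyz":[-0.2,-0.3,12],"angular":[0,0,0]},{"jaw":-0.19,"xyz":[-0.2,-0.3,17],"angular":[0,0,0]},{"jaw":-0.19,"xyz":[-0.2,-0.3,20],"angular":[0,0,0]},{"jaw":-0.19,"xyz":[-0.2,-0.3,24],"angular":[0,0,0]},{"jaw":-0.19,"xyz":[-0.2,-0.3,25.5],"angular":[0,0,0]},{"jaw":-0.19,"xyz":[-0.2,-0.3,25.5],"angular":[0,0,0]}]'; python3 -m creep '[{"jaw":-0.19,"xyz":[0,0,1],"angular":[0,0,0]},{"jaw":-0.19,"xyz":[0,0,2],"angular":[0,0,0]},{"jaw":-0.19,"xyz":[0,0,2],"angular":[0,0,0]}]'; python3 -m creep '[{"jaw":-0.19,"xyz":[0,0,1],"angular":[0,0,0]},{"jaw":-0.19,"xyz":[0,0,1],"angular":[0,0,0]}]'
```

```text
clock: 59.38
eef_pos: [474.1, -80.3, 103.5]
tool_rot: [3.142, 0.0, -0.657]
force: [-0.4, -0.0, -2.1]
width: 34.8
gripper_force: 16.5
clock: 59.75
eef_pos: [474.1, -80.3, 101.5]
tool_rot: [3.141, 0.0, -0.657]
force: [-0.3, -0.5, -2.0]
width: 34.9
gripper_force: 16.5
clock: 60.0
eef_pos: [474.1, -80.3, 100.5]
tool_rot: [3.142, 0.0, -0.657]
force: [-1.2, -0.5, -1.0]
width: 35.0
gripper_force: 16.5
```

```bash
python3 -m creep '[{"jaw":-0.19,"xyz":[0,0,1],"angular":[0,0,0]},{"jaw":-0.19,"xyz":[0,0,1.5],"angular":[0,0,0]},{"jaw":-0.19,"xyz":[0,0,1.5],"angular":[0,0,0]}]'; python3 -m creep '[{"jaw":-0.19,"xyz":[0,0,1],"angular":[0,0,0]},{"jaw":-0.19,"xyz":[0,0,2],"angular":[0,0,0]},{"jaw":-0.19,"xyz":[0,0,2],"angular":[0,0,0]}]'; 
```

```text
clock: 60.38
eef_pos: [474.1, -80.2, 99.0]
tool_rot: [3.142, 0.0, -0.657]
force: [-0.6, -0.5, -0.8]
width: 34.6
gripper_force: 16.5
clock: 60.75
eef_pos: [474.0, -80.3, 97.0]
tool_rot: [3.142, 0.0, -0.657]
force: [-1.2, -0.7, -1.6]
width: 34.6
gripper_force: 16.5
```

```bash
python3 -m creep '[{"jaw":-0.19,"xyz":[0,0,2],"angular":[0,0,0]},{"jaw":-0.19,"xyz":[0,0,4],"angular":[0,0,0]},{"jaw":-0.19,"xyz":[0,0,6],"angular":[0,0,0]},{"jaw":-0.19,"xyz":[0,0,7],"angular":[0,0,0]},{"jaw":-0.19,"xyz":[0,0,7],"angular":[0,0,0]}]'; python3 -m creep '[{"jaw":-0.19,"xyz":[0,0,0.5],"angular":[0,0,0]},{"jaw":-0.19,"xyz":[0,0,0.9],"angular":[0,0,0]},{"jaw":-0.19,"xyz":[0,0,0.9],"angular":[0,0,0]}]'
```

```text
clock: 61.38
eef_pos: [474.0, -80.2, 90.0]
tool_rot: [3.142, 0.0, -0.657]
force: [-1.4, -0.8, -2.0]
width: 34.7
gripper_force: 16.5
clock: 61.75
eef_pos: [473.9, -80.2, 89.4]
tool_rot: [-3.141, 0.0, -0.657]
force: [-3.7, 0.2, 4.3]
width: 34.9
gripper_force: 17.0
```

```bash
python3 -m creep '[{"jaw":-0.1,"xyz":[0,0,0],"angular":[0,0,0]},{"jaw":0.1,"xyz":[0,0,0],"angular":[0,0,0]},{"jaw":0.3,"xyz":[0,0,0],"angular":[0,0,0]},{"jaw":0.4,"xyz":[0,0,0],"angular":[0,0,0]},{"jaw":0.4,"xyz":[0,0,-30],"angular":[0,0,0]},{"jaw":0.4,"xyz":[0,0,-90],"angular":[0,0,0]},{"jaw":0.4,"xyz":[0,0,-130],"angular":[0,0,0]},{"jaw":0.0,"xyz":[0,0,-130],"angular":[0,0,0]}]' >/dev/null; python3 plan.py 430 320 215 0
```

```text
t 62.75 at [475.7 -80.9 221.7] [-179.8   -0.3  -37.6] F [-0.1  0.5 -0.5] w 43.5 g 0.0 j7 -1.28
 xyz [-281.  -289.5    6.2] ang [-0.001 -0.006 -0.657] dist 404 w_goal -127
```

```bash
python3 -m creep '[{"jaw":-0.5,"xyz":[-281,-290,0],"angular":[0,0,-0.657]},{"jaw":-1,"xyz":[-281,-290,0],"angular":[0,0,-0.657]},{"jaw":-1,"xyz":[-281,-290,0],"angular":[0,0,-0.657]},{"jaw":-1,"xyz":[-281,-290,0],"angular":[0,0,-0.657]},{"jaw":-1,"xyz":[-281,-290,0],"angular":[0,0,-0.657]},{"jaw":-1,"xyz":[-281,-290,0],"angular":[0,0,-0.657]},{"jaw":-1,"xyz":[-281,-290,0],"angular":[0,0,-0.657]},{"jaw":-1,"xyz":[-281,-290,0],"angular":[0,0,-0.657]}]'; python3 - <<'E'
from h import *
cs=[cloud('top'),cloud('scene')]
im={'top':cs[0][0],'scene':cs[1][0]}
for x,y in[(591.9,-67.9),(604.2,-186.5),(486.5,-198.6),(474,-80.4)]:
    o=[]
    for _,W in cs:
        s=(np.hypot(W[...,0]-x,W[...,1]-y)<12); z=W[s][:,2]; o.append(np.nanpercentile(z,90).round(1))
    print(x,y,'top z',o)
for n,c in zip(('top','scene'),cs):
    for t in('switch_tip','switch_base'):
        for r in silhouettes(n,t)[:2]:
            p=c[1][r['pixels']]; p=p[~np.isnan(p[:,0])]; print(n,t,round(r['score'],2),r['xy'],r['pixels'].sum(),np.percentile(p,[2,50,98],axis=0).round().tolist())
T=[cv2.resize(rect(n,im[n],454,-372,25,half=70),(266,266)) for n in im]
a=cv2.resize(im['scene'][140:360,130:430],(800,586)); cv2.imwrite('pics/s5.png',a[...,::-1]); cv2.imwrite('pics/sw.png',np.hstack(T)[...,::-1])
E
```

```text
clock: 63.75
eef_pos: [427.3, 323.6, 217.5]
tool_rot: [3.141, 0.002, 0.005]
force: [1.0, -0.7, 0.2]
width: -0.1
gripper_force: 0.0
591.9 -67.9 top z [np.float64(96.8), np.float64(96.0)]
604.2 -186.5 top z [np.float64(97.5), np.float64(95.2)]
486.5 -198.6 top z [np.float64(97.6), np.float64(95.2)]
474 -80.4 top z [np.float64(97.1), np.float64(94.7)]
top switch_tip 0.57 [402.4, 240.9] 86 [[417.0, -412.0, -2.0], [431.0, -374.0, 89.0], [457.0, -363.0, 102.0]]
top switch_tip 0.38 [403.1, 277.4] 640 [[277.0, -464.0, 7.0], [320.0, -391.0, 23.0], [353.0, -251.0, 30.0]]
top switch_base 0.65 [396.0, 238.5] 382 [[420.0, -396.0, -1.0], [455.0, -368.0, 25.0], [491.0, -347.0, 99.0]]
scene switch_tip 0.58 [157.1, 133.9] 95 [[389.0, -425.0, 2.0], [436.0, -373.0, 89.0], [445.0, -364.0, 99.0]]
scene switch_base 0.64 [160.2, 154.1] 574 [[423.0, -399.0, 1.0], [458.0, -370.0, 25.0], [493.0, -348.0, 97.0]]
scene switch_base 0.25 [120.7, 219.3] 771 [[672.0, -376.0, 9.0], [703.0, -336.0, 67.0], [727.0, -319.0, 83.0]]
```

View pics/s5.png

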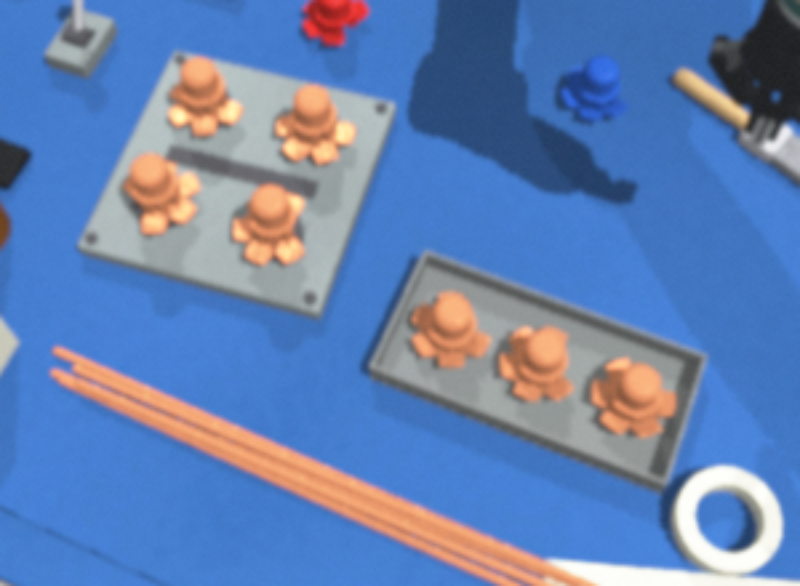

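View pics/sw.png

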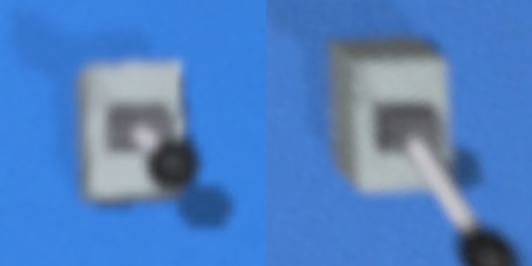

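All four blanks are home on their shoulders, with dome tops at about z 95–97. The three cupped flowers stand upright in the tray. The switch lever leans to −x, with its tip near (433,−372,88), so I'll go and throw it.

```bash
python3 -m creep '[{"jaw":-1,"xyz":[30,150,0],"angular":[0,0,0]},{"jaw":-1,"xyz":[30,150,0],"angular":[0,0,0]},{"jaw":-1,"xyz":[40,340,0],"angular":[0,0,0]},{"jaw":-1,"xyz":[40,340,0],"angular":[0,0,0]},{"jaw":-1,"xyz":[40,340,0],"angular":[0,0,0]},{"jaw":-1,"xyz":[40,340,0],"angular":[0,0,0]},{"jaw":-1,"xyz":[20,500,0],"angular":[0,0,0]},{"jaw":-1,"xyz":[20,500,0],"angular":[0,0,0]},{"jaw":-1,"xyz":[-20,600,0],"angular":[0,0,0]},{"jaw":-1,"xyz":[-20,600,0],"angular":[0,0,0]},{"jaw":-1,"xyz":[-40,690,0],"angular":[0,0,0]},{"jaw":-1,"xyz":[-40,690,0],"angular":[0,0,0]}]'; python3 -m creep '[{"jaw":-1,"xyz":[0,0,0],"angular":[0,0,0]},{"jaw":-1,"xyz":[0,0,0],"angular":[0,0,0]}]'; python3 plan.py 385 -371 88 0
```

```text
clock: 65.55
eef_pos: [386.6, -372.3, 219.6]
tool_rot: [3.141, -0.001, -0.004]
force: [1.0, -0.5, 0.6]
width: -0.4
gripper_force: 0.0
clock: 65.8
eef_pos: [388.1, -368.7, 219.0]
tool_rot: [-3.14, 0.0, -0.002]
force: [0.1, 0.4, 0.1]
width: 0.5
gripper_force: 0.0
t 65.8 at [ 388.1 -368.7  219. ] [-1.799e+02  0.000e+00 -1.000e-01] F [0.1 0.4 0.1] w 0.5 g 0.0 j7 -0.25
 xyz [ -3.1   2.5 131. ] ang [-0.001  0.    -0.002] dist 131 w_goal -46
```

```bash
python3 -m creep '[{"jaw":-1,"xyz":[-5,2.5,60],"angular":[0,0,0]},{"jaw":-1,"xyz":[-5,2.5,110],"angular":[0,0,0]},{"jaw":-1,"xyz":[-5,2.5,131],"angular":[0,0,0]},{"jaw":-1,"xyz":[-5,2.5,131],"angular":[0,0,0]},{"jaw":-1,"xyz":[10,2.5,131],"angular":[0,0,0]},{"jaw":-1,"xyz":[20,2.5,131],"angular":[0,0,0]},{"jaw":-1,"xyz":[30,2.5,131],"angular":[0,0,0]},{"jaw":-1,"xyz":[40,2.5,131],"angular":[0,0,0]},{"jaw":-1,"xyz":[50,2.5,131],"angular":[0,0,0]},{"jaw":-1,"xyz":[55,2.5,131],"angular":[0,0,0]}]'; python3 -m creep '[{"jaw":-1,"xyz":[5,0,0],"angular":[0,0,0]},{"jaw":-1,"xyz":[10,0,0],"angular":[0,0,0]},{"jaw":-1,"xyz":[10,0,0],"angular":[0,0,0]}]'
```

```text
clock: 67.05
eef_pos: [444.6, -371.2, 88.1]
tool_rot: [-3.141, -0.0, 0.001]
force: [-1.7, -0.7, 0.5]
width: 0.4
gripper_force: 0.5
clock: 67.42
eef_pos: [454.2, -371.5, 88.1]
tool_rot: [3.141, -0.0, 0.0]
force: [-1.4, 0.2, -0.4]
width: 0.4
gripper_force: 0.0
```

```bash
python3 -m creep '[{"jaw":-1,"xyz":[2,0,0],"angular":[0,0,0]},{"jaw":-1,"xyz":[4,0,0],"angular":[0,0,0]},{"jaw":-1,"xyz":[4,0,0],"angular":[0,0,0]}]'|sed -n '2p;4p'; python3 -m creep '[{"jaw":-1,"xyz":[2,0,0],"angular":[0,0,0]},{"jaw":-1,"xyz":[3,0,0],"angular":[0,0,0]},{"jaw":-1,"xyz":[3,0,0],"angular":[0,0,0]}]'|sed -n '2p;4p'; python3 - <<'E'
from h import *
im,W=cloud('scene')
for r in silhouettes('scene','switch_tip')[:1]:
    p=W[r['pixels']]; print(r['score'],r['xy'],np.nanpercentile(p,[10,50,90],axis=0).round().tolist())
E
```

```text
eef_pos: [457.8, -371.5, 88.2]
force: [-0.9, 0.6, 0.5]
eef_pos: [460.8, -371.4, 88.2]
force: [-1.3, 0.4, -0.3]
0.57 [148.2, 151.0] [[471.0, -378.0, 50.0], [488.0, -371.0, 90.0], [495.0, -364.0, 98.0]]
```

```bash
for i in 1; do python3 -m creep '[{"jaw":-1,"xyz":[2,0,0],"angular":[0,0,0]},{"jaw":-1,"xyz":[3,0,0],"angular":[0,0,0]},{"jaw":-1,"xyz":[3,0,0],"angular":[0,0,0]}]'|sed -n '2p;4p'; python3 -m creep '[{"jaw":-1,"xyz":[2,0,0],"angular":[0,0,0]},{"jaw":-1,"xyz":[2,0,0],"angular":[0,0,0]}]'|sed -n '2p;4p'; python3 -m creep '[{"jaw":-1,"xyz":[2,0,0],"angular":[0,0,0]},{"jaw":-1,"xyz":[2,0,0],"angular":[0,0,0]}]'|sed -n '2p;4p'; done
```

```text
eef_pos: [463.8, -371.5, 88.1]
force: [-0.8, 0.1, -1.0]
eef_pos: [465.9, -371.5, 88.2]
force: [-0.9, 0.4, -1.3]
eef_pos: [466.2, -371.5, 88.1]
force: [-6.1, 1.1, 1.2]
```

```bash
python3 -m creep '[{"jaw":-1,"xyz":[0.8,0,0],"angular":[0,0,0]},{"jaw":-1,"xyz":[0.8,0,0],"angular":[0,0,0]}]'|sed -n '2p;4p'; python3 -m creep '[{"jaw":-1,"xyz":[-15,0,0],"angular":[0,0,0]},{"jaw":-1,"xyz":[-50,0,0],"angular":[0,0,0]},{"jaw":-1,"xyz":[-60,0,-40],"angular":[0,0,0]},{"jaw":-1,"xyz":[-60,0,-100],"angular":[0,0,0]},{"jaw":-1,"xyz":[-60,0,-160],"angular":[0,0,0]},{"jaw":-1,"xyz":[-60,0,-160],"angular":[0,0,0]},{"jaw":-1,"xyz":[-60,0,-160],"angular":[0,0,0]}]'; python3 - <<'E'
from h import *
im,W=cloud('scene')
for r in silhouettes('scene','switch_tip')[:1]:
    p=W[r['pixels']]; print(r['score'],r['xy'],np.nanpercentile(p,[10,50,90],axis=0).round().tolist())
cv2.imwrite('pics/f.png',cv2.resize(im[70:330,100:420],(790,600))[...,::-1])
E
```

```text
eef_pos: [466.3, -371.5, 88.1]
force: [-5.9, 1.8, 1.9]
clock: 70.28
eef_pos: [408.7, -370.9, 248.1]
tool_rot: [-3.141, -0.001, 0.0]
force: [-0.7, 0.8, 0.7]
width: 0.2
gripper_force: 0.0
0.59 [145.6, 153.6] [[469.0, -380.0, 45.0], [491.0, -371.0, 87.0], [501.0, -364.0, 95.0]]
```

View pics/f.png

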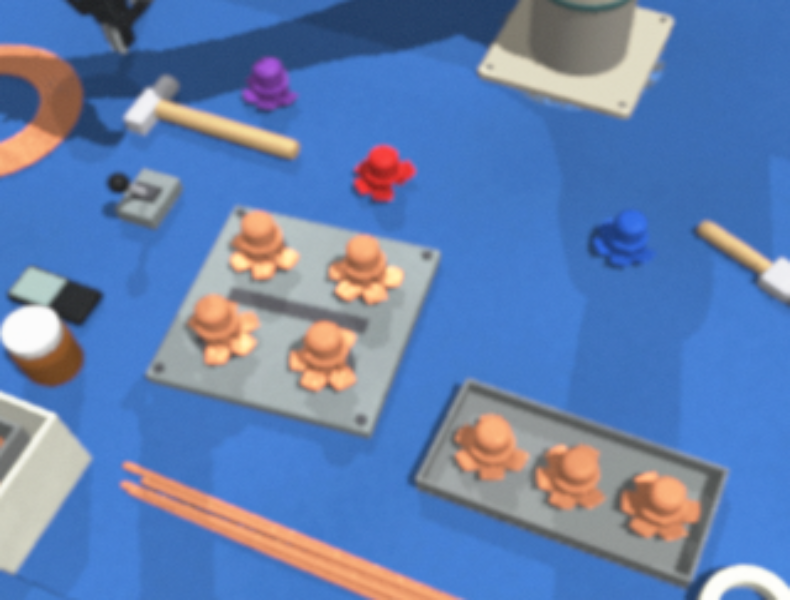

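The lever at crop (120,183) is fully over against its stop. All four blanks sit level on the station, the three cupped flowers stand in the tray, and nothing else has moved.

```bash
python3 -c "
from cell import ctrl
print(ctrl.finish_job())"
```

```text
the job is handed in; nothing more can be done
None
```

The job is handed in: the three cupped flowers stand upright in the tray, all four blanks are fully home on their own arbors, and the switch lever is hard over against its stop; measured grip and contact forces on the copper stayed under 18 N, the clock read about 70 s, and the only other thing that moved was one blank that got knocked aside mid-run, which I found again and seated.

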